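# Tip a tray of chokes into the stock bin over its rim

## Robot

A 7-joint arm with a two-finger parallel gripper is mounted at the origin on the work surface. World frame = base frame: x ahead of the robot, y to its left, z up, the work surface at z = 0. Lengths are in m, angles in rad, forces in N, time in s.
With the tool pointing down it reaches from about 0.4 to 0.85 m from the base axis. Payload 4.4 kg.
Tool frame: the origin (TCP) lies between the finger pads; the fingertips stand manip.tips_ahead ahead of it and the grasp point (between the pads) lies 5 mm behind it (manip.tips_ahead is the distance from the TCP to the fingertips, in m); z points along the fingers, x is the direction in which the jaws open and shut, and the axes are right-handed (so a half turn about z gives the same grasp; the last joint's range is limited). The gripper opens to 94 mm and grips with 3 to 60 N. Pads are 16 mm wide; open, the fingers measure 119 mm over their backs; the gripper's body (75 mm by 177 mm) begins 78 mm behind the grasp point.
Start: joints at [-1.187, 0.628, 0.038, 1.517, -0.027, 0.996, -0.02], TCP at [0.283, 0.585, 0.219] pointing down, gripper open.
Joint ranges: [-3.06, 3.06], [-0.37, 2.12], [-1.25, 1.32], [0.18, 2.47], [-1.1, 4.24], [0.23, 1.98], [-2.94, 2.94]. Speed limits (rad/s): [2.57, 2.57, 3.14, 3.14, 3.14, 3.14, 3.14].

## Interface

Orientations are given as a unit quaternion [x, y, z, w].
In Python, from station import manip, viewer, finder gives the robot as it stands.
- The arm moves only by the tool step_arm, never from a script. Its argument "deltas" is a list of rows, each an object of numbers: "jaw": the opening, from 0 (shut) to 1 (fully open); "tx", "ty", "tz": the shift along the tool's x, y, z in mm; "ax", "ay", "az": the turn, a rotation vector about the tool's x, y, z in degrees. A call has 1 to 12 rows; each row is the pose to reach, as a shift and turn from the pose commanded when the call began, along the tool's axes at that moment; what a row does not reach only later rows make up. A row lasts 1/12 s, in which the tool goes at most 41.7 mm and 7.16 degrees, less where a joint would pass 70% of its speed; a pose out of reach is approached as far as the arm can. A call with a gripper value outside its range is refused whole. The fingers move at their own pace and stop on an object; "squeeze" is the grip in N (left out, the last holds). Time passes only in rows, so rows that repeat a pose let the fingers close. It gives the time, the measured TCP pose, the force and the opening at its end, in the units of the state.
- manip.sense(): the state, without advancing time (a new reading comes with each control period).
- viewer.get_image(name): name is "scene" or "side" or "wrist"; returns the picture (400x640x3 uint8, red, green, blue); there is no depth.
- viewer.get_calibration(name): a dict with "fx", "fy", "cx", "cy" (pixels), "dist" ([k1, k2, p1, p2, k3] as OpenCV has them; the pictures are not rectified), "R" (3x3) and "t" (3): a world point X has camera coordinates R X + t. Camera axes: x right, y down, z forward; pixel columns grow to the right and rows downward; lengths in m; the calibration is good to about 2 mm. A picture is of the moment at which its call begins: read the wrist's pose just before it. get_calibration takes no time and is no camera call; for the wrist camera it gives the pose at the moment of the call.
- manip.job_done(): hands the job in, once; it reports no verdict.
Trained networks look in the newest picture that a camera, given by its name, has taken for a name from the list of things; names that differ only in an ending like _2 or _b are one class to them, and where a whole thing is asked for, a point or a joint stands for the part that bears it (a point fixed in the world has none). Each returns a list of dicts, best first, with "score" (0 to 1); they miss things now and then, are a little off and sometimes report something else, mostly with a low value. They report only what shows in the picture. A call takes as long as a camera call. They do not tell look-alikes from the thing itself.
- finder.spot_in(camera, target): "position" ([column, row] as shares, 0 to 1, of the picture: columns of its width, rows of its height, amid what is visible of it).
- finder.landmark_of(camera, target): "position" ([column, row] as shares, 0 to 1, of the picture: columns of its width, rows of its height: a listed point, or the origin of a listed thing).
The state is a dict: "time": time; "q": joint angles; "joint_velocities": joint speeds; "effort": joint torques, N m; "tcp_pos": TCP position; "tool_rot": TCP orientation; "wrist_force": force on the tool from outside, world axes, zero at the start; "moment": the same for the moment, N m; "gripper_width": finger opening in m.
Only numpy, scipy, OpenCV 4.12 (cv2) and the standard library are available. Lean on these libraries where they do the work, as an engineer would, in place of code of your own. Each camera call takes 0.05 s, during which the arm holds its last target.

## Task

Lift the loaded aluminium tray and, without spilling, set it down level with the strip under its mouth hooked over the stock bin's rim and its other end on the plywood ledge, and let go. Then take it by the bar handle at its closed end, swing it up over the rim with the strip staying hooked as the pivot until all four chokes have dropped into the bin, and lower the empty tray back level on the ledge, still hooked, and let go. Leave the other things on the bench where they are.

Things in the scene. Friction and masses are not known exactly. Their poses are not given: they have to be found in the camera images.
- tray: Plain aluminium tipping tray: open-topped pan 62 mm wide (x), 140 mm long (y from -75 to +65 mm), 44 mm high, open at its mouth end (-y), 4 mm walls on the other three sides. It stands on two 12 mm high cross strips; floor 4 mm thick on these, walls 28 mm above it. 0.25 kg give or take 30 percent; four loose chokes lie in it. Origin level with the strips' underside, 28 mm below tray_mid; z up.
- tray_mid (a point): Centre of the tray, midway across, 28 mm above the underside of its strips (16 mm below the wall tops); axes as the tray. Here it can be gripped from above across its 62 mm width, fingers outside both long walls.
- tray_hook (a point): Point under the tray's floor near the mouth, 56 mm from tray_mid along -y and 21 mm lower. The front strip is the hook strip: its mouth-side face is 5 mm behind this point (+y), the floor's underside 5 mm above it. Hooked on the bin's 10 mm round rim, this point lies on the rim's axis and the tray can turn about it. The floor runs on 19 mm past it to the mouth.
- tray_bar (a point): Centre of the round steel bar handle across the tray's closed end, 10 mm thick, along the tray's x, 54 mm clear between its side arms: 101 mm from tray_mid along +y and 11 mm higher; 36 mm from bar axis to the tray's end wall. Gripped lightly (some 6 N) from above, fingers closing along the tray's y, it turns between the fingers.
- rim (a point): Middle of the axis of the stock bin's rolled rim on the ledge side. Bin: fixed grey steel box, outside 150 (x) by 140 mm (y); rim round, 10 mm thick, axis 83 mm above the table. Axes: x along this rim, y out of the bin towards the plywood ledge, z up. With the tray hooked and lying on the ledge, the tray's axes point the same way.
- bin_floor (a point): Centre of the bin's inner floor, 4 mm above the table, 68 mm from rim along -y; inside 142 by 132 mm. Axes as rim.
- ledge (a point): Middle of the top of the fixed plywood ledge, 90 by 90 mm, 76 mm above the table, 77 mm from rim along +y. It carries the tray's rear strip so that the hooked tray lies level, with tray_mid 56 mm out from the rim axis and 21 mm above it. Axes as rim.
- choke0_mid (a point): Centre of a small wound choke lying in the tray: dark steel frame, copper winding showing at its sides, 20 x 24 x 18 mm, 30 g; there are four alike
- choke1_mid (a point): Centre of a small wound choke lying in the tray: dark steel frame, copper winding showing at its sides, 20 x 24 x 18 mm, 30 g; there are four alike
- choke2_mid (a point): Centre of a small wound choke lying in the tray: dark steel frame, copper winding showing at its sides, 20 x 24 x 18 mm, 30 g; there are four alike
- choke3_mid (a point): Centre of a small wound choke lying in the tray: dark steel frame, copper winding showing at its sides, 20 x 24 x 18 mm, 30 g; there are four alike
- spool: Bystander: white plastic thread spool, flanges 56 mm across, 58 mm high, standing; origin at its underside
- tape: Bystander: roll of paper masking tape lying flat, 110 mm across, 24 mm high; origin at its underside
- tape_blue: Bystander: roll of blue tape lying flat, 110 mm across, 35 mm high; origin at its underside
- water: Bystander: blue water bottle, 66 mm across, 200 mm high, standing; origin at its underside
- glue: Bystander: small green glue bottle, 32 mm across, 75 mm high, standing; origin at its underside
- pliers: Bystander: pliers lying flat, about 150 mm long, 12 mm high; origin at mid-handles
- driver: Bystander: screwdriver lying flat, 170 mm long; origin at its underside
- choke0: The choke of choke0_mid; origin at the centre of its underside, 9 mm below
- choke1: The choke of choke1_mid; origin at the centre of its underside, 9 mm below
- choke2: The choke of choke2_mid; origin at the centre of its underside, 9 mm below
- choke3: The choke of choke3_mid; origin at the centre of its underside, 9 mm below
There are look-alikes about, which are no part of the job. What is meant by the tray is not black, orange or pink, and is the larger of those in its own colour.

How it is judged:
By the outcome, as a careful person would: the job done as asked, in the order asked, and still so for the second after the job is handed in, with the robot touching nothing.
It also fails if it takes over 61 s, if anything falls off the work surface, if the arm or the gripper's body presses on something with over 40 N, if the wrist force passes 120 N, or if a joint passes its speed limit or range.

## Working session

There is one attempt and no reset: what is moved stays moved. The work goes in short steps, Python scripts to look and compute and a tool call to move; the robot and the scene stay as the last step left them, time stands still between calls to the robot, and variables do not carry over. Pictures are saved under pics/ and viewed, and the job is handed in when it is done.

Besides the shell and the picture viewer there is one more tool, called after ">>>" as name([rows], argument=value, ...), one row to a line, values as JSON. step_arm: Moves the arm, as the interface text tells. Its arguments: {"type":"object","properties":{"deltas":{"type":"array"},"squeeze":{"type":"number"}},"required":["deltas"]}

```bash
ls; mkdir -p pics
python3 - <<'E'
from station import manip, viewer, finder
import cv2
s=manip.sense(); print({k:s[k] for k in s if k!='effort'}, manip.tips_ahead)
for n in ("scene","side"):
    im=viewer.get_image(n); cv2.imwrite(f"pics/{n}0.png",im[:,:,::-1])
    c=viewer.get_calibration(n); print(n,c)
    for t in ("tray_mid","tray_hook","tray_bar","rim","ledge","bin_floor"):
        print(t,[(round(d['score'],2),round(d['position'][0]*640,1),round(d['position'][1]*400,1)) for d in finder.landmark_of(n,t)])
print(manip.sense()['time'])
E
```

```text
pics
{'time': 0.0, 'q': array([-1.1868408 ,  0.62935009,  0.03845134,  1.51833887, -0.02700541,
        0.99630312, -0.0200256 ]), 'joint_velocities': array([ 0.00095663, -0.00024514,  0.00148064,  0.0015946 ,  0.00013446,
        0.00101319, -0.00119479]), 'tcp_pos': array([0.28228625, 0.58480035, 0.21856103]), 'tool_rot': array([ 8.46987624e-01,  5.31611775e-01, -7.89806358e-04,  5.10789937e-04]), 'wrist_force': array([ 0.04184954,  0.44222803, -0.39436968]), 'moment': array([-0.01064917,  0.05376051,  0.07593865]), 'gripper_width': 0.09394466395700644} 0.014
scene {'fx': 361.866878618625, 'fy': 361.866878618625, 'cx': 318.05099847455045, 'cy': 194.87729245747155, 'dist': array([-0.00050313,  0.        ,  0.        ,  0.        ,  0.        ]), 'R': array([[-0.63496799,  0.77251057, -0.00656353],
       [ 0.43517781,  0.3506504 , -0.82925543],
       [-0.63830708, -0.52940695, -0.55883124]]), 't': array([ 0.37274836, -0.14512223,  1.38142419])}
tray_mid [(0.7, 455.6, 230.5), (0.66, 486.7, 276.7), (0.61, 317.8, 159.1), (0.6, 373.1, 246.6), (0.57, 234.8, 253.7), (0.18, 388.0, 251.4)]
[... 578 characters left out ...]
1253433],
       [-0.14232103, -0.74496488, -0.65174539],
       [ 0.10605053,  0.6431815 , -0.75833426]]), 't': array([-0.53914224,  0.11118101,  1.33123211])}
tray_mid [(0.71, 284.3, 120.4), (0.66, 408.2, 218.8), (0.66, 230.1, 291.0), (0.64, 299.4, 157.2), (0.59, 246.0, 151.3)]
tray_hook [(0.78, 228.4, 317.7), (0.76, 390.0, 212.1), (0.64, 332.8, 203.2), (0.57, 237.9, 159.7), (0.56, 300.7, 174.2), (0.5, 303.0, 155.1)]
tray_bar [(0.77, 232.5, 253.4), (0.76, 289.2, 136.8), (0.66, 262.1, 138.5), (0.66, 272.6, 107.1), (0.58, 437.3, 234.9)]
rim [(0.56, 332.8, 227.1), (0.52, 299.8, 152.3)]
ledge [(0.73, 303.0, 166.9), (0.7, 331.6, 261.3), (0.6, 334.1, 204.1), (0.4, 303.3, 173.2)]
bin_floor []
0.7
```

View pics/scene0.png

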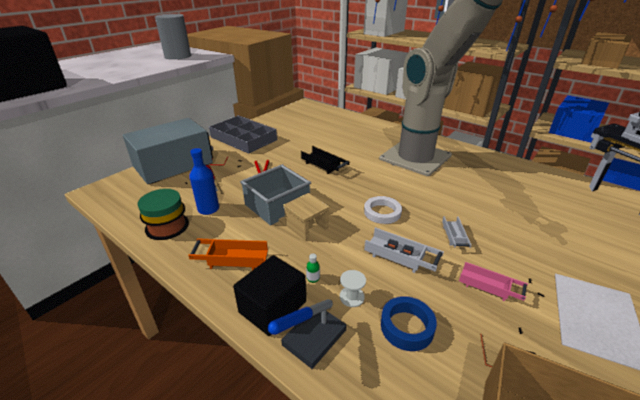

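View pics/side0.png

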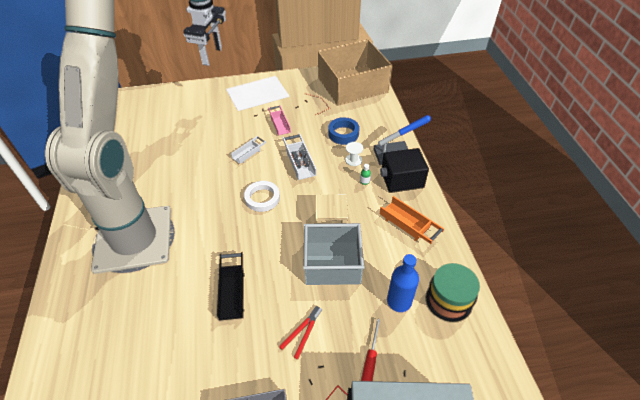

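Tray candidates in the scene picture:
- Aluminium, loaded: (400,250)
- Aluminium, small and empty: (456,231)
- Pink: (490,280)
- Orange: (232,252)
- Black: (325,160)

By the description, the tray is the large loaded aluminium one. I'll check it in close crops.

Run:
```python
import cv2,numpy as np
a=cv2.imread("pics/scene0.png"); b=cv2.imread("pics/side0.png")
A=cv2.resize(a[215:290,350:480],None,fx=6,fy=6,interpolation=cv2.INTER_CUBIC)
cv2.imwrite("pics/cA.png",A)
cv2.imwrite("pics/cB.png",cv2.resize(b[125:195,225:335],None,fx=7,fy=7,interpolation=cv2.INTER_CUBIC))
cv2.imwrite("pics/cC.png",cv2.resize(b[185:295,285:385],None,fx=5,fy=5,interpolation=cv2.INTER_CUBIC))
cv2.imwrite("pics/cD.png",cv2.resize(a[155:245,230:345],None,fx=6,fy=6,interpolation=cv2.INTER_CUBIC))
```

```text
(no output)
```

View pics/cA.png

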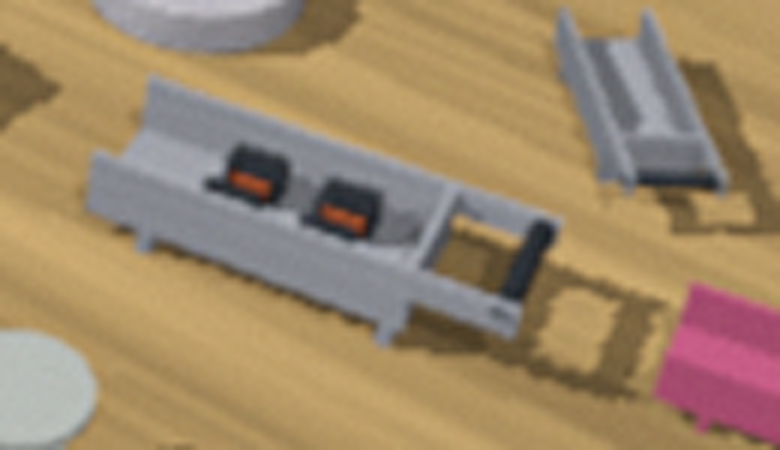

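View pics/cB.png

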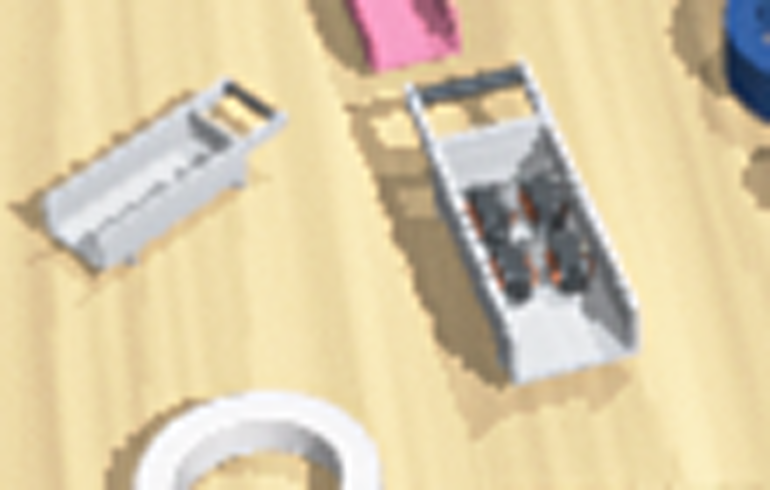

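View pics/cC.png

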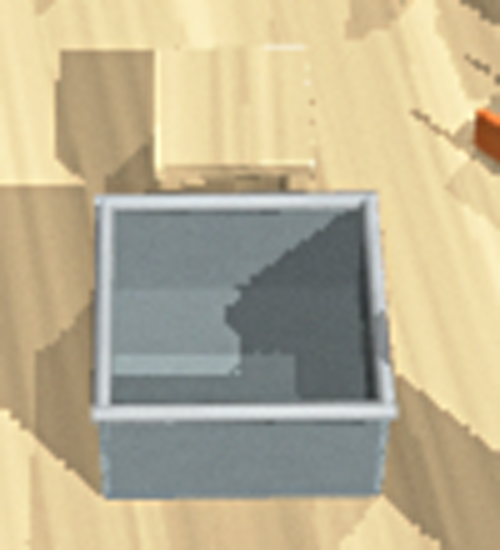

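View pics/cD.png

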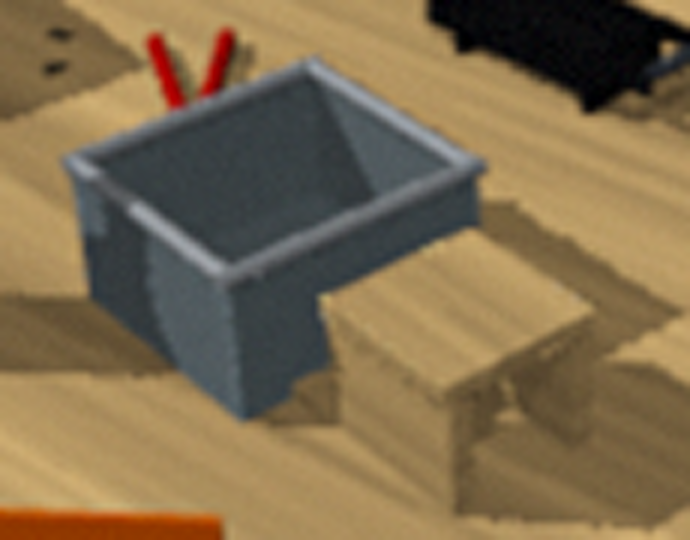

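The crops confirm it. The large aluminium tray holds the four chokes, with its bar at the upper right in scene and at the top in side. The bin and ledge are clear in both views. Next I'll fit planar poses to the corners.

```bash
cat > h.py <<'E'
import numpy as np,cv2
from scipy.optimize import least_squares
def proj(c,X):
    X=np.atleast_2d(X).astype(float)
    return cv2.projectPoints(X,cv2.Rodrigues(np.array(c['R']))[0],np.array(c['t']),np.array([[c['fx'],0,c['cx']],[0,c['fy'],c['cy']],[0,0,1.]]),np.array(c['dist']))[0][:,0]
def place(p,L,z0=0):
    L=np.atleast_2d(L)/1000.; c,s=np.cos(p[2]),np.sin(p[2])
    return np.c_[p[0]+c*L[:,0]-s*L[:,1],p[1]+s*L[:,0]+c*L[:,1],L[:,2]+z0]
def fit(obs,p0,z0=0):
    # obs: list of (calib, local pts, pix)
    f=lambda p:np.concatenate([(proj(c,place(p,L,z0))-np.array(px)).ravel() for c,L,px in obs])
    r=least_squares(f,p0,loss='soft_l1'); return r.x,f(r.x).reshape(-1,2)
E
python3 - <<'E'
from station import viewer
from h import *
S=viewer.get_calibration('scene'); D=viewer.get_calibration('side')
cr=lambda o,k,l:[(o[0]+u/k-.5+.5/k,o[1]+v/k-.5+.5/k) for u,v in l]
tr=[(S,[(31,-75,44),(-31,-75,44),(27,101,39),(-27,101,39),(31,-75,12)],cr((350,215),6,[(95,152),(150,78),(512,298),(545,225),(88,205)])),
    (D,[(31,-75,44),(-31,-75,44),(-27,101,39),(27,101,39),(-31,-75,12),(31,-75,12)],cr((225,125),7,[(635,308),(503,338),(415,95),(525,72),(515,383),(637,345)]))]
best=min((fit(tr,[.55,.3,a]) for a in (0,1.5,3,-1.5)),key=lambda r:(abs(r[1])).sum())
print("tray",best[0],np.degrees(best[0][2]));print(best[1].round(1).tolist())
bn=[(S,[(73,0,83),(-73,0,83),(-73,-136,83),(73,-136,83)],cr((230,155),6,[(225,270),(475,165),(313,68),(75,162)])),
    (D,[(-73,0,83),(73,0,83),(73,-136,83),(-73,-136,83)],cr((285,185),5,[(103,204),(372,203),(388,410),(101,410)])),]
ld=[(S,[(45,32,76),(-45,32,76),(-45,122,76),(45,122,76)],cr((230,155),6,[(325,300),(475,232),(592,310),(445,390)])),
    (D,[(-45,122,76),(45,122,76),(45,32,76),(-45,32,76)],cr((285,185),5,[(155,50),(303,47),(313,163),(155,165)]))]
for n,o in (("bin",bn),("ledge",ld),("both",bn+ld),("scene",[bn[0],ld[0]]),("side",[bn[1],ld[1]])):
    best=min((fit(o,[.6,0,a]) for a in (0,1.5,3,-1.5)),key=lambda r:(abs(r[1])).sum())
    print(n,best[0],np.degrees(best[0][2]));print(best[1].round(1).tolist())
for t in ("scene","side"): print(t,tr[t=='side'][2])
E
```

```text
tray [0.52646982 0.21010624 0.14442384] 8.274876453605566
[[-0.1, 0.1], [0.7, -0.8], [-0.6, 1.8], [0.3, 0.3], [0.3, 0.6], [0.4, -0.3], [0.7, -0.0], [-0.4, 0.6], [-1.0, 0.4], [-0.6, 0.5], [0.2, 1.4]]
bin [ 0.56826936 -0.12329838  6.10517664] 349.80085460061423
[[0.4, 1.4], [-0.2, 0.5], [0.1, -0.3], [0.0, -0.2], [0.6, -0.1], [-0.3, -0.3], [-0.3, 0.4], [0.1, 0.8]]
ledge [ 0.56717367 -0.12274773 -0.17252284] -9.884830601986353
[[-0.5, -0.4], [-0.3, -1.0], [1.1, -0.3], [-0.0, -0.3], [-0.2, -0.8], [0.7, -0.6], [0.2, 0.1], [-0.1, 0.1]]
both [ 0.56752782 -0.12301593 -0.17176746] -9.841550648554437
[[0.8, 1.4], [-0.1, 0.4], [0.0, -0.3], [0.1, -0.2], [0.3, -0.0], [-0.6, -0.5], [-0.3, 0.2], [0.1, 0.9], [-0.7, -0.4], [-0.4, -1.0], [1.0, -0.3], [-0.2, -0.3], [-0.1, -0.8], [0.9, -0.6], [0.4, 0.1], [0.0, 0.1]]
scene [ 0.56812801 -0.12265393 -0.17439056] -9.991843351776339
[[0.7, 1.5], [-0.1, 0.5], [0.1, -0.2], [0.1, -0.1], [-0.8, -0.2], [-0.5, -0.8], [0.9, -0.1], [-0.3, -0.1]]
side [ 0.56726219 -0.12312076 -0.16945589] -9.709107534840658
[[0.2, 0.0], [-0.7, -0.5], [-0.3, 0.2], [0.2, 1.0], [-0.2, -0.7], [0.7, -0.5], [0.3, 0.1], [-0.1, 0.2]]
scene [(365.41666666666663, 239.91666666666669), (374.5833333333333, 227.58333333333334), (434.91666666666663, 264.25), (440.41666666666663, 252.08333333333334), (364.25, 248.75)]
side [(315.2857142857143, 168.57142857142858), (296.42857142857144, 172.85714285714286), (283.85714285714283, 138.14285714285717), (299.57142857142856, 134.85714285714286), (298.1428571428571, 179.2857142857143), (315.57142857142856, 173.85714285714286)]
```

The fits agree to about 1 mm. The tray origin is (0.526, 0.210) at yaw 8.3°, and the rim is (0.5675, -0.123) at yaw -9.8°. The bin-only and ledge-only fits match each other. Next I'll write a delta helper and check where the bystanders are.

```bash
cat >> h.py <<'E'
from scipy.spatial.transform import Rotation as R
def delta(pos,xang,s,tilt=None):
    """tool pointing down, tool x at world angle xang deg -> tool-frame deltas mm/deg from measured state"""
    R0=R.from_quat(s['tool_rot']); a=np.radians(xang)
    M=np.array([[np.cos(a),np.sin(a),0],[np.sin(a),-np.cos(a),0],[0,0,-1]]).T
    d=R0.inv().apply(np.array(pos)-s['tcp_pos'])*1000
    rv=(R0.inv()*R.from_matrix(M)).as_rotvec(degrees=True)
    return d.round(1),rv.round(2)
def ray(c,px,z):
    u=cv2.undistortPoints(np.array([[px]],float),np.array([[c['fx'],0,c['cx']],[0,c['fy'],c['cy']],[0,0,1.]]),np.array(c['dist']))[0,0]
    Rm=np.array(c['R']);o=-Rm.T@np.array(c['t']);d=Rm.T@np.array([u[0],u[1],1]);return o+d*(z-o[2])/d[2]
E
python3 - <<'E'
from station import viewer,manip
from h import *
D=viewer.get_calibration('side');s=manip.sense()
for n,p,z in (("spool top",(354,148),.058),("tape",(262,195),.024),("bluetape",(344,130),.035),("glue",(365,183),0),("water top",(410,260),.2),("smalltray",(246,151),.03),("pink",(280,121),.03),("blackbox",(405,162),.08),("orange",(410,220),.03),("hammer",(410,130),.05)):
    print(n,ray(D,p,z).round(3))
print(delta([.5265,.2101,.16],8.3,s))
E
```

```text
spool top [0.706 0.195 0.058]
tape [0.387 0.077 0.024]
bluetape [0.699 0.315 0.035]
glue [0.72  0.087 0.   ]
water top [ 0.703 -0.343  0.2  ]
smalltray [0.354 0.279 0.03 ]
pink [0.486 0.413 0.03 ]
blackbox [0.84  0.079 0.08 ]
orange [ 0.804 -0.107  0.03 ]
hammer [0.917 0.255 0.05 ]
(array([-231.9,  382.8,   59.5]), array([-0.  , -0.  , 55.93]))
```

>>> step_arm([
  {"jaw": 1,"tx": -58,"ty": 95,"tz": 15,"az": 14},
  {"jaw": 1,"tx": -116,"ty": 191,"tz": 30,"az": 28},
  {"jaw": 1,"tx": -174,"ty": 286,"tz": 45,"az": 42},
  {"jaw": 1,"tx": -231.9,"ty": 382.8,"tz": 59.5,"az": 55.9},
  {"jaw": 1,"tx": -231.9,"ty": 382.8,"tz": 59.5,"az": 55.9},
  {"jaw": 1,"tx": -231.9,"ty": 382.8,"tz": 59.5,"az": 55.9},
  {"jaw": 1,"tx": -231.9,"ty": 382.8,"tz": 59.5,"az": 55.9},
  {"jaw": 1,"tx": -231.9,"ty": 382.8,"tz": 59.5,"az": 55.9},
  {"jaw": 1,"tx": -231.9,"ty": 382.8,"tz": 59.5,"az": 55.9},
  {"jaw": 1,"tx": -231.9,"ty": 382.8,"tz": 59.5,"az": 55.9},
  {"jaw": 1,"tx": -231.9,"ty": 382.8,"tz": 59.5,"az": 55.9},
  {"jaw": 1,"tx": -231.9,"ty": 382.8,"tz": 59.5,"az": 55.9},
])

```text
$.deltas[0]: bad value
```

>>> step_arm([
  {"jaw": 1.0,"tx": -58,"ty": 95,"tz": 15,"ax": 0,"ay": 0,"az": 14},
  {"jaw": 1.0,"tx": -116,"ty": 191,"tz": 30,"ax": 0,"ay": 0,"az": 28},
  {"jaw": 1.0,"tx": -174,"ty": 286,"tz": 45,"ax": 0,"ay": 0,"az": 42},
  {"jaw": 1.0,"tx": -231.9,"ty": 382.8,"tz": 59.5,"ax": 0,"ay": 0,"az": 55.9},
  {"jaw": 1.0,"tx": -231.9,"ty": 382.8,"tz": 59.5,"ax": 0,"ay": 0,"az": 55.9},
  {"jaw": 1.0,"tx": -231.9,"ty": 382.8,"tz": 59.5,"ax": 0,"ay": 0,"az": 55.9},
  {"jaw": 1.0,"tx": -231.9,"ty": 382.8,"tz": 59.5,"ax": 0,"ay": 0,"az": 55.9},
  {"jaw": 1.0,"tx": -231.9,"ty": 382.8,"tz": 59.5,"ax": 0,"ay": 0,"az": 55.9},
  {"jaw": 1.0,"tx": -231.9,"ty": 382.8,"tz": 59.5,"ax": 0,"ay": 0,"az": 55.9},
  {"jaw": 1.0,"tx": -231.9,"ty": 382.8,"tz": 59.5,"ax": 0,"ay": 0,"az": 55.9},
  {"jaw": 1.0,"tx": -231.9,"ty": 382.8,"tz": 59.5,"ax": 0,"ay": 0,"az": 55.9},
  {"jaw": 1.0,"tx": -231.9,"ty": 382.8,"tz": 59.5,"ax": 0,"ay": 0,"az": 55.9},
])

```text
time: 1.7
tcp_pos: [0.5309, 0.2009, 0.1598]
tool_rot: [0.998, 0.067, 0.001, 0.003]
wrist_force: [0.5, -0.1, 0.4]
gripper_width: 0.0939
```

Run:
```python
from station import manip, viewer, finder
from h import *
c=viewer.get_calibration('wrist'); im=viewer.get_image('wrist'); cv2.imwrite("pics/w1.png",im[:,:,::-1])
s=manip.sense(); print(s['time'],s['tcp_pos'],delta([.5265,.2101,.16],8.3,s))
for t in ("tray_mid","tray_hook","tray_bar","choke0_mid"):
    for d in finder.landmark_of('wrist',t):
        px=(d['position'][0]*640,d['position'][1]*400); z={'tray_mid':.028,'tray_hook':.007,'tray_bar':.039,'choke0_mid':.025}[t]
        print(t,round(d['score'],2),np.round(px,1),ray(c,px,z).round(4))
print(proj(c,place([.5265,.2101,.1444],[(31,-75,44),(-31,-75,44),(-27,101,39),(27,101,39),(0,0,28)])).round(1))
```

```text
1.75 [0.52876582 0.20507776 0.15986476] (array([-1.6, -5.3, -0.1]), array([ 0.14, -0.05, -0.44]))
tray_mid 0.95 [313.9 180.7] [0.5282 0.2142 0.028 ]
tray_mid 0.83 [154.7  79.5] [0.3571 0.2953 0.028 ]
tray_hook 0.87 [315.7 226.3] [0.5384 0.155  0.007 ]
tray_hook 0.85 [134.1 101.6] [0.3227 0.2712 0.007 ]
tray_hook 0.8 [300.3  11.1] [0.492  0.3809 0.007 ]
tray_bar 0.81 [310.7  81.9] [0.5121 0.3109 0.039 ]
tray_bar 0.76 [207.9  41.4] [0.4128 0.3342 0.039 ]
choke0_mid 0.86 [299.6 195.8] [0.515  0.1947 0.025 ]
[[341.1 254.4]
 [284.1 254.9]
 [282.   83.2]
 [338.8  82.6]
 [311.8 184.2]]
```

View pics/w1.png

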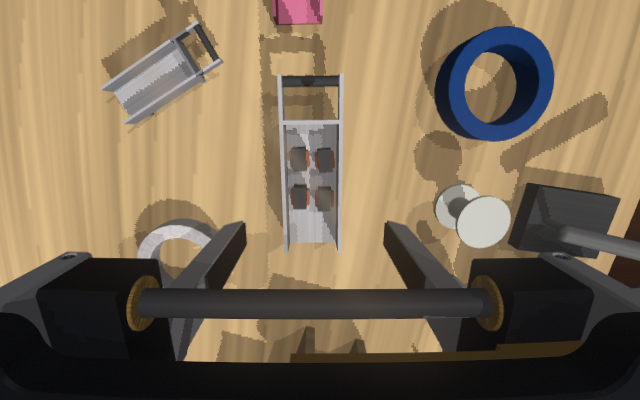

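The wrist view shows the tray centred at x≈312, with its bar at row 81 and mouth at row 250. The arm was still settling in that picture, so I'll take one more.

Run:
```python
from station import manip, viewer, finder
from h import *
for i in range(3): im=viewer.get_image('wrist')
c=viewer.get_calibration('wrist'); im=viewer.get_image('wrist'); cv2.imwrite("pics/w2.png",im[:,:,::-1])
s=manip.sense(); print(s['time'],s['tcp_pos'],delta([.5265,.2101,.16],8.3,s))
print(proj(c,place([.5265,.2101,.1444],[(31,-75,44),(-31,-75,44),(-27,101,39),(27,101,39),(-31,69,44),(31,69,44),(0,0,28)])).round(1))
cv2.imwrite("pics/w2c.png",cv2.resize(im[60:270,260:365,::-1],None,fx=4,fy=2.8,interpolation=cv2.INTER_CUBIC))
```

```text
2.15 [0.52590626 0.2115131  0.16010217] (array([0.4, 1.5, 0.1]), array([-0.03, -0.  ,  0.16]))
[[343.3 265. ]
 [286.9 264.8]
 [287.9  96.4]
 [344.   96.6]
 [283.9 130.4]
 [347.7 130.7]
 [315.4 195.2]]
```

View pics/w2c.png

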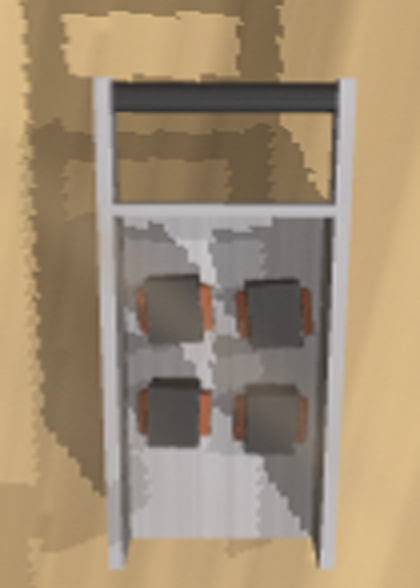

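>>> step_arm([
  {"jaw": 1.0,"tx": 0,"ty": -2,"tz": 35,"ax": 0,"ay": 0,"az": 0},
  {"jaw": 1.0,"tx": 0,"ty": -2,"tz": 65,"ax": 0,"ay": 0,"az": 0},
  {"jaw": 1.0,"tx": 0,"ty": -2,"tz": 90,"ax": 0,"ay": 0,"az": 0},
  {"jaw": 1.0,"tx": 0,"ty": -2,"tz": 107,"ax": 0,"ay": 0,"az": 0},
  {"jaw": 1.0,"tx": 0,"ty": -2,"tz": 120,"ax": 0,"ay": 0,"az": 0},
  {"jaw": 1.0,"tx": 0,"ty": -2,"tz": 130,"ax": 0,"ay": 0,"az": 0},
  {"jaw": 1.0,"tx": 0,"ty": -2,"tz": 136,"ax": 0,"ay": 0,"az": 0},
  {"jaw": 1.0,"tx": 0,"ty": -2,"tz": 137,"ax": 0,"ay": 0,"az": 0},
  {"jaw": 1.0,"tx": 0,"ty": -2,"tz": 137,"ax": 0,"ay": 0,"az": 0},
])

```text
time: 2.9
tcp_pos: [0.5263, 0.2123, 0.0231]
tool_rot: [0.997, 0.073, 0.0, -0.0]
wrist_force: [-0.8, 0.1, 0.3]
gripper_width: 0.0939
```

>>> step_arm([
  {"jaw": 0.85,"tx": 0,"ty": 0,"tz": 0,"ax": 0,"ay": 0,"az": 0},
  {"jaw": 0.72,"tx": 0,"ty": 0,"tz": 0,"ax": 0,"ay": 0,"az": 0},
  {"jaw": 0.66,"tx": 0,"ty": 0,"tz": 0,"ax": 0,"ay": 0,"az": 0},
  {"jaw": 0.5,"tx": 0,"ty": 0,"tz": 0,"ax": 0,"ay": 0,"az": 0},
  {"jaw": 0.5,"tx": 0,"ty": 0,"tz": 0,"ax": 0,"ay": 0,"az": 0},
  {"jaw": 0.5,"tx": 0,"ty": 0,"tz": 0,"ax": 0,"ay": 0,"az": 0},
  {"jaw": 0.5,"tx": 0,"ty": 0,"tz": 0,"ax": 0,"ay": 0,"az": 0},
  {"jaw": 0.5,"tx": 0,"ty": 0,"tz": 0,"ax": 0,"ay": 0,"az": 0},
], squeeze=25)

```text
time: 3.57
tcp_pos: [0.5264, 0.2122, 0.0233]
tool_rot: [0.997, 0.073, 0.0, -0.0]
wrist_force: [-0.3, -0.2, 3.7]
gripper_width: 0.0616
```

>>> step_arm([
  {"jaw": 0.5,"tx": 0,"ty": 0,"tz": -2,"ax": 0,"ay": 0,"az": 0},
  {"jaw": 0.5,"tx": 0,"ty": 0,"tz": -6,"ax": 0,"ay": 0,"az": 0},
  {"jaw": 0.5,"tx": 0,"ty": 0,"tz": -14,"ax": 0,"ay": 0,"az": 0},
  {"jaw": 0.5,"tx": 0,"ty": 0,"tz": -26,"ax": 0,"ay": 0,"az": 0},
  {"jaw": 0.5,"tx": 0,"ty": 0,"tz": -40,"ax": 0,"ay": 0,"az": 0},
  {"jaw": 0.5,"tx": 0,"ty": 0,"tz": -55,"ax": 0,"ay": 0,"az": 0},
  {"jaw": 0.5,"tx": 0,"ty": 0,"tz": -70,"ax": 0,"ay": 0,"az": 0},
  {"jaw": 0.5,"tx": 0,"ty": 0,"tz": -85,"ax": 0,"ay": 0,"az": 0},
  {"jaw": 0.5,"tx": 0,"ty": 0,"tz": -98,"ax": 0,"ay": 0,"az": 0},
  {"jaw": 0.5,"tx": 0,"ty": 0,"tz": -108,"ax": 0,"ay": 0,"az": 0},
  {"jaw": 0.5,"tx": 0,"ty": 0,"tz": -113,"ax": 0,"ay": 0,"az": 0},
  {"jaw": 0.5,"tx": 0,"ty": 0,"tz": -115,"ax": 0,"ay": 0,"az": 0},
])

```text
time: 4.57
tcp_pos: [0.5266, 0.2123, 0.1392]
tool_rot: [0.997, 0.073, 0.001, -0.0]
wrist_force: [0.0, 0.7, -3.3]
gripper_width: 0.0617
```

Run:
```python
from station import manip, viewer, finder
from h import *
c=viewer.get_calibration('wrist'); im=viewer.get_image('wrist'); cv2.imwrite("pics/w3.png",im[:,:,::-1])
s=manip.sense(); print(s['time'],s['tcp_pos'],s['wrist_force'],s['moment'],s['gripper_width'])
# destination tray_mid, with +4mm out
for out in (8,56+4):
  p=place([.5675,-.1230,-.1718],[(0,56+4,0)])[0]
print(p,delta([p[0],p[1],.138],-9.84,s))
```

```text
4.6167 [0.52637132 0.21222009 0.13880965] [-0.37085959 -0.09585035 -3.5191717 ] [-0.10987339  0.01660734  0.02569559] 0.06199500570645714
[ 0.57775737 -0.06388328  0.        ] (array([ 10.8, 280.6,   0.7]), array([-0.03, -0.05, 18.17]))
```

View pics/w3.png

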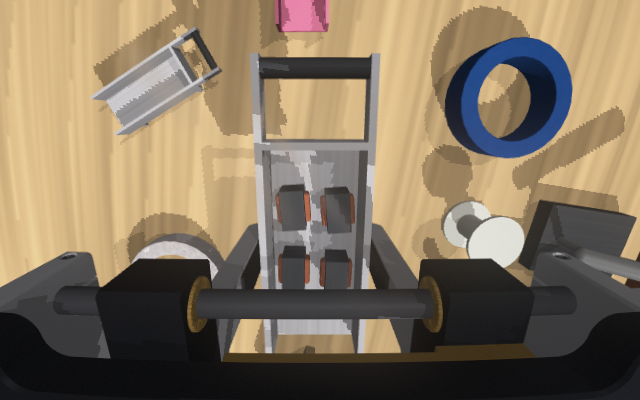

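The tray is held, the four chokes are in place, and the measured weight is about 3.5 N. Now I'll carry it smoothly.

>>> step_arm([
  {"jaw": 0.5,"tx": 0,"ty": 2,"tz": 0,"ax": 0,"ay": 0,"az": 0.1},
  {"jaw": 0.5,"tx": 0,"ty": 7,"tz": 0,"ax": 0,"ay": 0,"az": 0.5},
  {"jaw": 0.5,"tx": 0.5,"ty": 15,"tz": 0,"ax": 0,"ay": 0,"az": 1},
  {"jaw": 0.5,"tx": 1,"ty": 26,"tz": 0,"ax": 0,"ay": 0,"az": 1.7},
  {"jaw": 0.5,"tx": 1.5,"ty": 40,"tz": 0,"ax": 0,"ay": 0,"az": 2.6},
  {"jaw": 0.5,"tx": 2,"ty": 55,"tz": 0,"ax": 0,"ay": 0,"az": 3.6},
  {"jaw": 0.5,"tx": 2.7,"ty": 70,"tz": 0,"ax": 0,"ay": 0,"az": 4.5},
  {"jaw": 0.5,"tx": 3.3,"ty": 85,"tz": 0,"ax": 0,"ay": 0,"az": 5.5},
  {"jaw": 0.5,"tx": 3.9,"ty": 100,"tz": 0,"ax": 0,"ay": 0,"az": 6.5},
  {"jaw": 0.5,"tx": 4.5,"ty": 115,"tz": 0,"ax": 0,"ay": 0,"az": 7.5},
  {"jaw": 0.5,"tx": 5,"ty": 130,"tz": 0,"ax": 0,"ay": 0,"az": 8.4},
  {"jaw": 0.5,"tx": 5.5,"ty": 145,"tz": 0,"ax": 0,"ay": 0,"az": 9.4},
])

```text
time: 5.62
tcp_pos: [0.5529, 0.0674, 0.138]
tool_rot: [1.0, -0.011, 0.0, 0.0]
wrist_force: [0.4, -0.0, -2.3]
gripper_width: 0.062
```

Run:
```python
from station import manip
from h import *
s=manip.sense(); print(s['time'],s['tcp_pos'],delta([.5777,-.0639,.138],-9.84,s))
# commanded-based
a=np.radians(8.3);x=np.array([np.cos(a),np.sin(a),0]);y=np.array([np.sin(a),-np.cos(a),0])
cmd=np.array([.5263,.2122,.138])+x*.0055+y*.145
s2=dict(s);s2['tcp_pos']=cmd;b=np.radians(8.3-9.4)
M=np.array([[np.cos(b),np.sin(b),0],[np.sin(b),-np.cos(b),0],[0,0,-1]]).T
s2['tool_rot']=R.from_matrix(M).as_quat()
print(cmd,delta([.5777,-.0639,.138],-9.84,s2))
```

```text
5.6167 [0.55288818 0.06743946 0.13804228] (array([2.760e+01, 1.308e+02, 1.000e-01]), array([ 0.  , -0.01,  8.63]))
[0.55267404 0.06951272 0.138     ] (array([ 27.6, 132.9,   0. ]), array([0.  , 0.  , 8.74]))
```

>>> step_arm([
  {"jaw": 0.5,"tx": 3,"ty": 15,"tz": 0,"ax": 0,"ay": 0,"az": 1},
  {"jaw": 0.5,"tx": 6,"ty": 30,"tz": 0,"ax": 0,"ay": 0,"az": 2},
  {"jaw": 0.5,"tx": 9,"ty": 45,"tz": 0,"ax": 0,"ay": 0,"az": 3},
  {"jaw": 0.5,"tx": 12,"ty": 60,"tz": 0,"ax": 0,"ay": 0,"az": 4},
  {"jaw": 0.5,"tx": 15.4,"ty": 75,"tz": 0,"ax": 0,"ay": 0,"az": 5},
  {"jaw": 0.5,"tx": 18.5,"ty": 90,"tz": 0,"ax": 0,"ay": 0,"az": 6},
  {"jaw": 0.5,"tx": 21,"ty": 104,"tz": 0,"ax": 0,"ay": 0,"az": 7},
  {"jaw": 0.5,"tx": 23.6,"ty": 115,"tz": 0,"ax": 0,"ay": 0,"az": 7.6},
  {"jaw": 0.5,"tx": 25.6,"ty": 124,"tz": 0,"ax": 0,"ay": 0,"az": 8.2},
  {"jaw": 0.5,"tx": 27,"ty": 130,"tz": 0,"ax": 0,"ay": 0,"az": 8.6},
  {"jaw": 0.5,"tx": 27.5,"ty": 132.5,"tz": 0,"ax": 0,"ay": 0,"az": 8.7},
  {"jaw": 0.5,"tx": 27.6,"ty": 132.9,"tz": 0,"ax": 0,"ay": 0,"az": 8.7},
])

```text
time: 6.62
tcp_pos: [0.5777, -0.0643, 0.1379]
tool_rot: [0.996, -0.085, -0.0, -0.0]
wrist_force: [0.5, 0.9, -3.9]
gripper_width: 0.0619
```

Run:
```python
from station import manip, viewer, finder
from h import *
im=viewer.get_image('scene')
for n in ("scene","side"):
    im=viewer.get_image(n); cv2.imwrite(f"pics/{n}2.png",im[:,:,::-1])
    r=(slice(130,250),slice(235,365)) if n=="scene" else (slice(165,300),slice(275,395))
    cv2.imwrite(f"pics/{n}2c.png",cv2.resize(im[r][:,:,::-1],None,fx=5,fy=5 if n=='scene' else 4.4,interpolation=cv2.INTER_CUBIC))
s=manip.sense(); print(s['time'],s['tcp_pos'],s['tool_rot'],s['wrist_force'],delta([.5777,-.0639,.138],-9.84,s))
```

```text
6.7667 [ 0.57761455 -0.06290325  0.13783504] [ 9.96421847e-01 -8.45179209e-02 -2.60694418e-04 -3.94031674e-04] [-0.0300949   0.06691654 -3.24345646] (array([ 0.3,  1. , -0.2]), array([-0.04,  0.03,  0.14]))
```

View pics/scene2c.png

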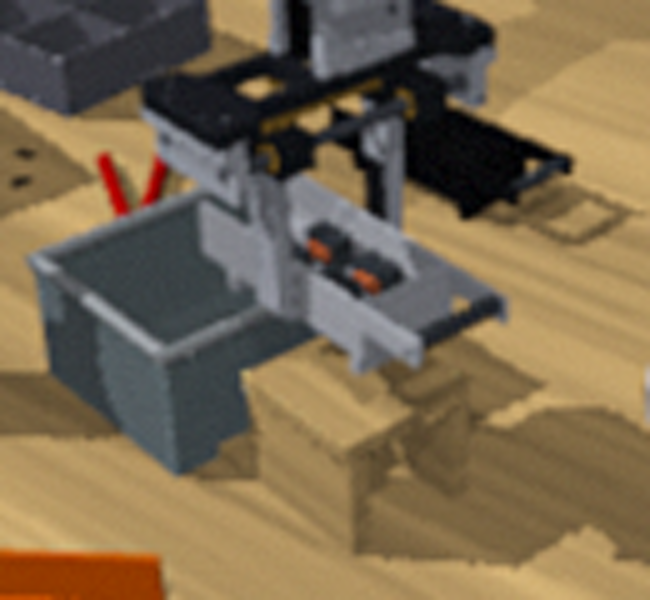

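View pics/side2c.png

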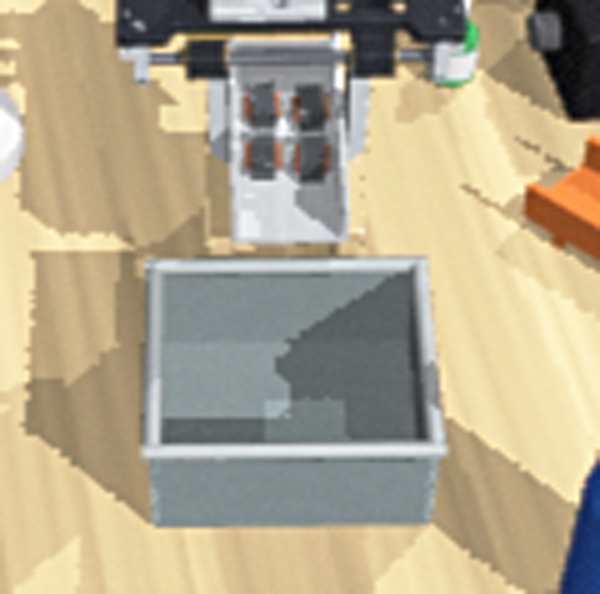

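Run:
```python
from station import manip, viewer
from h import *
s=manip.sense();p=[s['tcp_pos'][0],s['tcp_pos'][1],-.1718]
S=viewer.get_calibration('scene'); D=viewer.get_calibration('side')
q=proj(D,place(p,[(-31,-75,12),(31,-75,12),(-31,-75,44),(31,-75,44)],.115)); print('side crop pred',((q-[275,165]+.5)*[5,4.4]).round(0).tolist())
q=proj(S,place(p,[(31,-75,12),(31,-75,44),(27,101,39),(-27,101,39),(31,65,12)],.115)); print('scene crop pred',((q-[235,130]+.5)*5).round(0).tolist())
r=[.5675,-.1230,-.1718]
print('rim side',((proj(D,place(r,[(-73,0,83),(73,0,83)]))-[275,165]+.5)*[5,4.4]).round(0).tolist(),'rim scene',((proj(S,place(r,[(-73,0,83),(73,0,83)]))-[235,130]+.5)*5).round(0).tolist())
```

```text
side crop pred [[230.0, 241.0], [346.0, 240.0], [230.0, 208.0], [348.0, 206.0]]
scene crop pred [[209.0, 253.0], [205.0, 203.0], [422.0, 345.0], [503.0, 305.0], [369.0, 362.0]]
rim side [[155.0, 268.0], [419.0, 265.0]] rim scene [[371.0, 265.0], [167.0, 357.0]]
```

>>> step_arm([
  {"jaw": 0.5,"tx": 0,"ty": -2,"tz": 3,"ax": 0,"ay": 0,"az": 0},
  {"jaw": 0.5,"tx": 0,"ty": -2,"tz": 9,"ax": 0,"ay": 0,"az": 0},
  {"jaw": 0.5,"tx": 0,"ty": -2,"tz": 15,"ax": 0,"ay": 0,"az": 0},
  {"jaw": 0.5,"tx": 0,"ty": -2,"tz": 21,"ax": 0,"ay": 0,"az": 0},
  {"jaw": 0.5,"tx": 0,"ty": -2,"tz": 26,"ax": 0,"ay": 0,"az": 0},
  {"jaw": 0.5,"tx": 0,"ty": -2,"tz": 30,"ax": 0,"ay": 0,"az": 0},
  {"jaw": 0.5,"tx": 0,"ty": -2,"tz": 33,"ax": 0,"ay": 0,"az": 0},
  {"jaw": 0.5,"tx": 0,"ty": -2,"tz": 35,"ax": 0,"ay": 0,"az": 0},
  {"jaw": 0.5,"tx": 0,"ty": -2,"tz": 35,"ax": 0,"ay": 0,"az": 0},
  {"jaw": 0.5,"tx": 0,"ty": -2,"tz": 35,"ax": 0,"ay": 0,"az": 0},
])

```text
time: 7.6
tcp_pos: [0.5782, -0.0621, 0.103]
tool_rot: [0.996, -0.085, 0.0, 0.0]
wrist_force: [0.0, -0.1, -3.2]
gripper_width: 0.0619
```

No contact yet, so the tray is 4 mm above seated height and about 6 mm out. Now I'll slide it gently towards the rim.

>>> step_arm([
  {"jaw": 0.5,"tx": 0,"ty": 0.7,"tz": 0,"ax": 0,"ay": 0,"az": 0},
  {"jaw": 0.5,"tx": 0,"ty": 1.5,"tz": 0,"ax": 0,"ay": 0,"az": 0},
  {"jaw": 0.5,"tx": 0,"ty": 2.3,"tz": 0,"ax": 0,"ay": 0,"az": 0},
  {"jaw": 0.5,"tx": 0,"ty": 3,"tz": 0,"ax": 0,"ay": 0,"az": 0},
  {"jaw": 0.5,"tx": 0,"ty": 3.5,"tz": 0,"ax": 0,"ay": 0,"az": 0},
  {"jaw": 0.5,"tx": 0,"ty": 4,"tz": 0,"ax": 0,"ay": 0,"az": 0},
  {"jaw": 0.5,"tx": 0,"ty": 4,"tz": 0,"ax": 0,"ay": 0,"az": 0},
])

```text
time: 8.18
tcp_pos: [0.5776, -0.0657, 0.1031]
tool_rot: [0.996, -0.085, 0.0, -0.0]
wrist_force: [0.4, 0.7, -3.0]
gripper_width: 0.0621
```

>>> step_arm([
  {"jaw": 0.5,"tx": 0,"ty": 0.5,"tz": 0,"ax": 0,"ay": 0,"az": 0},
  {"jaw": 0.5,"tx": 0,"ty": 1,"tz": 0,"ax": 0,"ay": 0,"az": 0},
  {"jaw": 0.5,"tx": 0,"ty": 1.5,"tz": 0,"ax": 0,"ay": 0,"az": 0},
  {"jaw": 0.5,"tx": 0,"ty": 1.5,"tz": 0,"ax": 0,"ay": 0,"az": 0},
])

```text
time: 8.52
tcp_pos: [0.5774, -0.0658, 0.1031]
tool_rot: [0.996, -0.085, 0.0, -0.001]
wrist_force: [-0.6, 4.7, -0.0]
gripper_width: 0.0619
```

The strip touches the rim (+4.7 N). I'll back off 1 mm and lower.

>>> step_arm([
  {"jaw": 0.5,"tx": 0,"ty": -1,"tz": 0,"ax": 0,"ay": 0,"az": 0},
  {"jaw": 0.5,"tx": 0,"ty": -1,"tz": 1,"ax": 0,"ay": 0,"az": 0},
  {"jaw": 0.5,"tx": 0,"ty": -1,"tz": 2,"ax": 0,"ay": 0,"az": 0},
  {"jaw": 0.5,"tx": 0,"ty": -1,"tz": 3,"ax": 0,"ay": 0,"az": 0},
  {"jaw": 0.5,"tx": 0,"ty": -1,"tz": 3.5,"ax": 0,"ay": 0,"az": 0},
  {"jaw": 0.5,"tx": 0,"ty": -1,"tz": 3.5,"ax": 0,"ay": 0,"az": 0},
])

```text
time: 9.02
tcp_pos: [0.5777, -0.0658, 0.0994]
tool_rot: [0.996, -0.085, 0.0, -0.0]
wrist_force: [0.8, 5.0, -1.0]
gripper_width: 0.0615
```

>>> step_arm([
  {"jaw": 0.5,"tx": 0,"ty": -0.4,"tz": 0.4,"ax": 0,"ay": 0,"az": 0},
  {"jaw": 0.5,"tx": 0,"ty": -0.5,"tz": 0.8,"ax": 0,"ay": 0,"az": 0},
  {"jaw": 0.5,"tx": 0,"ty": -0.5,"tz": 0.8,"ax": 0,"ay": 0,"az": 0},
  {"jaw": 0.5,"tx": 0,"ty": -0.5,"tz": 0.8,"ax": 0,"ay": 0,"az": 0},
])

```text
time: 9.35
tcp_pos: [0.5777, -0.0658, 0.0993]
tool_rot: [0.996, -0.085, 0.0, -0.0]
wrist_force: [-0.9, 4.8, 5.7]
gripper_width: 0.0621
```

Run:
```python
from station import manip, viewer, finder
from h import *
for n in ("scene","side"):
    im=viewer.get_image(n)
    r=(slice(130,250),slice(235,365)) if n=="scene" else (slice(165,300),slice(275,395))
    cv2.imwrite(f"pics/{n}3c.png",cv2.resize(im[r][:,:,::-1],None,fx=5,fy=5 if n=='scene' else 4.4,interpolation=cv2.INTER_CUBIC))
s=manip.sense(); print(s['time'],s['tcp_pos'],s['tool_rot'],s['wrist_force'],s['moment'])
```

```text
9.45 [ 0.57770672 -0.06579243  0.09927157] [ 9.96372256e-01 -8.51008897e-02  3.43280736e-04 -2.21660760e-04] [-1.22435181  4.69240926  5.09963172] [1.0730326  0.26536699 0.0957656 ]
```

View pics/scene3c.png

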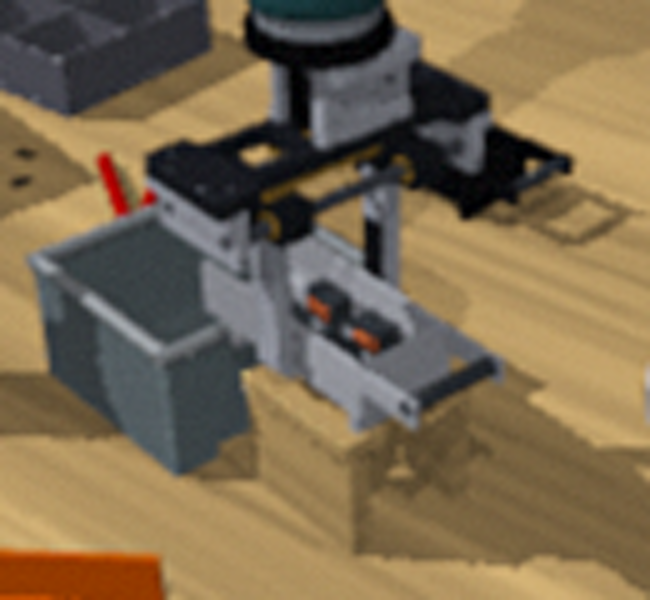

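View pics/side3c.png

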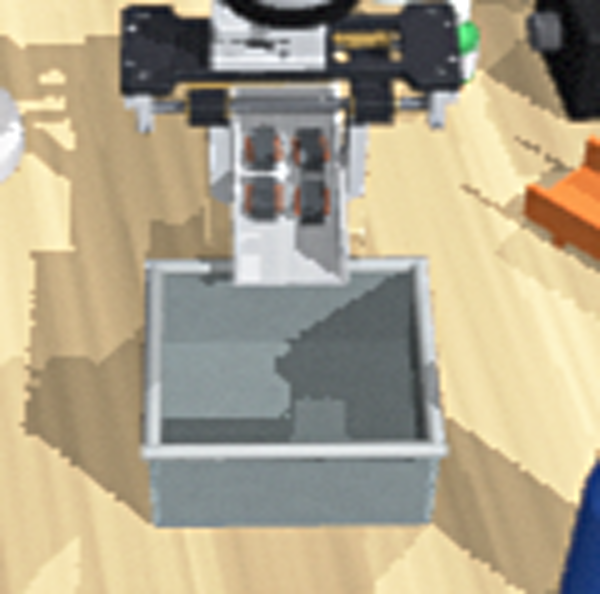

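The tray is seated: z stopped at the predicted 0.0993 and the ledge and rim are carrying the load. The mouth lies over the rim inside the bin and the rear strip is on the ledge. I'll relax the press and release.

>>> step_arm([
  {"jaw": 0.5,"tx": 0,"ty": 0,"tz": -0.6,"ax": 0,"ay": 0,"az": 0},
  {"jaw": 0.68,"tx": 0,"ty": 0,"tz": -0.6,"ax": 0,"ay": 0,"az": 0},
  {"jaw": 0.75,"tx": 0,"ty": 0,"tz": -0.6,"ax": 0,"ay": 0,"az": 0},
  {"jaw": 0.95,"tx": 0,"ty": 0,"tz": -0.6,"ax": 0,"ay": 0,"az": 0},
  {"jaw": 0.95,"tx": 0,"ty": 0,"tz": -0.6,"ax": 0,"ay": 0,"az": 0},
  {"jaw": 0.95,"tx": 0,"ty": 0,"tz": -0.6,"ax": 0,"ay": 0,"az": 0},
  {"jaw": 0.95,"tx": 0,"ty": 0,"tz": -0.6,"ax": 0,"ay": 0,"az": 0},
])

```text
time: 10.03
tcp_pos: [0.5773, -0.0664, 0.0992]
tool_rot: [0.996, -0.085, -0.0, 0.0]
wrist_force: [-0.3, -0.3, -0.0]
gripper_width: 0.0885
```

>>> step_arm([
  {"jaw": 0.95,"tx": 0,"ty": 0,"tz": -15,"ax": 0,"ay": 0,"az": 0},
  {"jaw": 0.95,"tx": 0,"ty": 0,"tz": -45,"ax": 0,"ay": 0,"az": 0},
  {"jaw": 0.95,"tx": 0,"ty": 0,"tz": -80,"ax": 0,"ay": 0,"az": 0},
  {"jaw": 0.95,"tx": 0,"ty": -12,"tz": -90,"ax": 0,"ay": 0,"az": -7},
  {"jaw": 0.95,"tx": 0,"ty": -24,"tz": -90,"ax": 0,"ay": 0,"az": -14},
  {"jaw": 0.8,"tx": 0,"ty": -36,"tz": -90,"ax": 0,"ay": 0,"az": -21},
  {"jaw": 0.7,"tx": 0,"ty": -48,"tz": -90,"ax": 0,"ay": 0,"az": -28},
  {"jaw": 0.6,"tx": 0,"ty": -60,"tz": -90,"ax": 0,"ay": 0,"az": -35},
  {"jaw": 0.5,"tx": 0,"ty": -72,"tz": -90,"ax": 0,"ay": 0,"az": -42},
  {"jaw": 0.4,"tx": 0,"ty": -84,"tz": -90,"ax": 0,"ay": 0,"az": -49},
  {"jaw": 0.3,"tx": 0,"ty": -95,"tz": -90,"ax": 0,"ay": 0,"az": -56},
  {"jaw": 0.28,"tx": 0,"ty": -101.6,"tz": -90,"ax": 0,"ay": 0,"az": -63},
])

```text
time: 11.03
tcp_pos: [0.5947, 0.0356, 0.1892]
tool_rot: [0.892, 0.451, 0.0, -0.0]
wrist_force: [0.1, -0.2, 0.3]
gripper_width: 0.046
```

>>> step_arm([
  {"jaw": 0.28,"tx": 0,"ty": 0,"tz": 0,"ax": 0,"ay": 0,"az": -7},
  {"jaw": 0.28,"tx": 0,"ty": 0,"tz": 0,"ax": 0,"ay": 0,"az": -14},
  {"jaw": 0.28,"tx": 0,"ty": 0,"tz": 0,"ax": 0,"ay": 0,"az": -21},
  {"jaw": 0.28,"tx": 0,"ty": 0,"tz": 0,"ax": 0,"ay": 0,"az": -27},
  {"jaw": 0.28,"tx": 0,"ty": 0,"tz": 0,"ax": 0,"ay": 0,"az": -27},
  {"jaw": 0.28,"tx": 0,"ty": 0,"tz": 0,"ax": 0,"ay": 0,"az": -27},
  {"jaw": 0.28,"tx": 0,"ty": 0,"tz": 0,"ax": 0,"ay": 0,"az": -27},
])

```text
time: 11.62
tcp_pos: [0.5946, 0.0339, 0.1892]
tool_rot: [0.766, 0.643, -0.0, 0.0]
wrist_force: [-0.1, 0.2, 0.2]
gripper_width: 0.0263
```

Run:
```python
from station import manip, viewer, finder
from h import *
c=viewer.get_calibration('wrist'); im=viewer.get_image('wrist'); cv2.imwrite("pics/w4.png",im[:,:,::-1])
s=manip.sense(); print(s['time'],s['tcp_pos'],s['q'],s['gripper_width'],delta([.595,.0337,.19],80.16,s))
for d in finder.landmark_of('wrist','tray_bar'):
    px=(d['position'][0]*640,d['position'][1]*400); print(round(d['score'],2),np.round(px,1),ray(c,px,.115).round(4))
print(proj(c,place([.5777,-.0658,-.1718],[(-27,101,39),(27,101,39),(-31,65,44),(31,65,44)],.076)).round(1))
for n in ("scene","side"):
    im=viewer.get_image(n)
    r=(slice(130,250),slice(235,365)) if n=="scene" else (slice(165,300),slice(275,395))
    cv2.imwrite(f"pics/{n}4c.png",cv2.resize(im[r][:,:,::-1],None,fx=5,fy=5 if n=='scene' else 4.4,interpolation=cv2.INTER_CUBIC))
```

```text
11.6667 [0.59464383 0.03404808 0.1892397 ] [-0.04296355  0.58394328 -0.09659004  1.70623535  0.07077585  0.85484111
  1.22783902] 0.025957439595657345 (array([-0.3,  0.4, -0.8]), array([ 0.  ,  0.01, -0.06]))
0.63 [311.6 209.2] [0.5945 0.0325 0.115 ]
[[313.  179.4]
 [313.1 237.8]
 [270.1 176. ]
 [273.  244.1]]
```

View pics/w4.png

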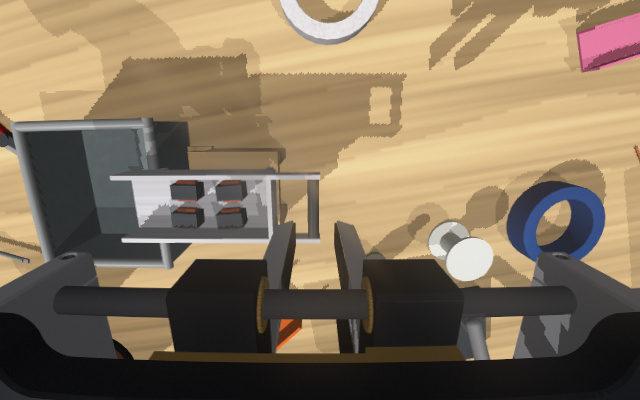

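View pics/scene4c.png

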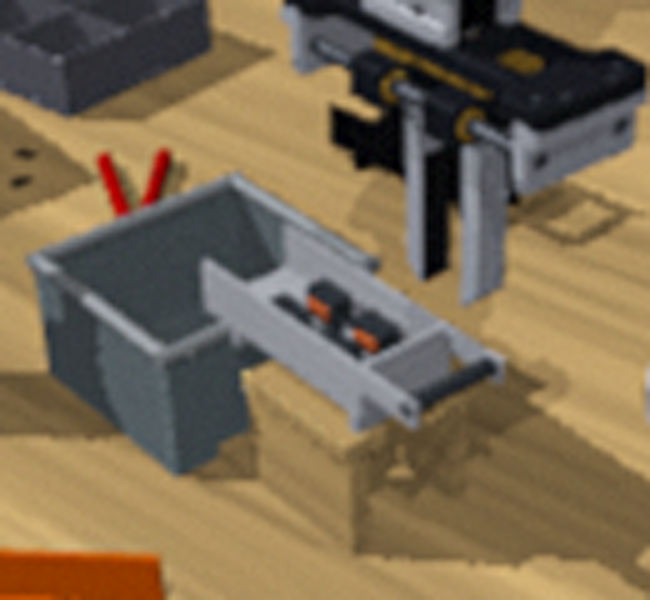

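View pics/side4c.png

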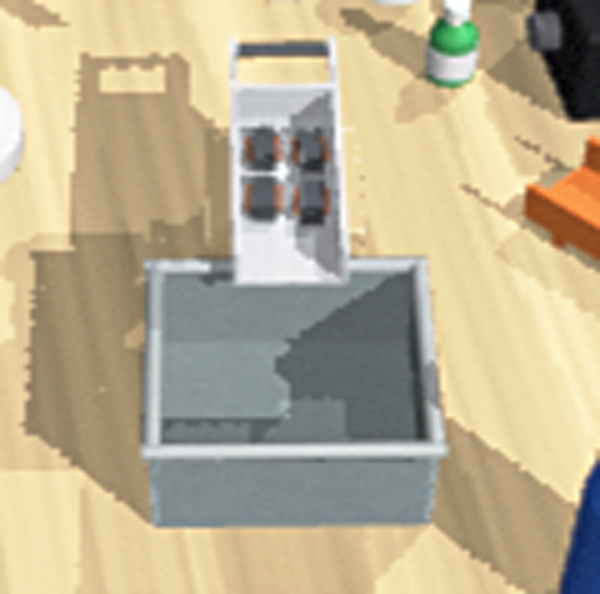

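The tray is resting hooked, with all four chokes in it. The bar is at wrist (313, 209), which matches the prediction. Descending onto the bar.

>>> step_arm([
  {"jaw": 0.28,"tx": -0.3,"ty": 0,"tz": 20,"ax": 0,"ay": 0,"az": 0},
  {"jaw": 0.28,"tx": -0.3,"ty": 0,"tz": 38,"ax": 0,"ay": 0,"az": 0},
  {"jaw": 0.28,"tx": -0.3,"ty": 0,"tz": 54,"ax": 0,"ay": 0,"az": 0},
  {"jaw": 0.28,"tx": -0.3,"ty": 0,"tz": 66,"ax": 0,"ay": 0,"az": 0},
  {"jaw": 0.28,"tx": -0.3,"ty": 0,"tz": 74,"ax": 0,"ay": 0,"az": 0},
  {"jaw": 0.28,"tx": -0.3,"ty": 0,"tz": 78,"ax": 0,"ay": 0,"az": 0},
  {"jaw": 0.28,"tx": -0.3,"ty": 0,"tz": 79,"ax": 0,"ay": 0,"az": 0},
  {"jaw": 0.28,"tx": -0.3,"ty": 0,"tz": 79,"ax": 0,"ay": 0,"az": 0},
])

```text
time: 12.48
tcp_pos: [0.5948, 0.0339, 0.1105]
tool_rot: [0.765, 0.644, 0.0, 0.0]
wrist_force: [0.6, 0.1, 0.4]
gripper_width: 0.0267
```

>>> step_arm([
  {"jaw": 0.22,"tx": 0,"ty": 0,"tz": 0,"ax": 0,"ay": 0,"az": 0},
  {"jaw": 0.16,"tx": 0,"ty": 0,"tz": 0,"ax": 0,"ay": 0,"az": 0},
  {"jaw": 0.1,"tx": 0,"ty": 0,"tz": 0,"ax": 0,"ay": 0,"az": 0},
  {"jaw": 0.05,"tx": 0,"ty": 0,"tz": 0,"ax": 0,"ay": 0,"az": 0},
  {"jaw": 0.0,"tx": 0,"ty": 0,"tz": 0,"ax": 0,"ay": 0,"az": 0},
  {"jaw": 0.0,"tx": 0,"ty": 0,"tz": 0,"ax": 0,"ay": 0,"az": 0},
  {"jaw": 0.0,"tx": 0,"ty": 0,"tz": 0,"ax": 0,"ay": 0,"az": 0},
], squeeze=6)

```text
time: 13.07
tcp_pos: [0.5949, 0.0335, 0.1106]
tool_rot: [0.765, 0.644, 0.0, 0.0]
wrist_force: [-0.8, -0.7, 3.1]
gripper_width: 0.0096
```

Run:
```python
from station import manip
s=manip.sense(); print(s['time'],s['tcp_pos'],s['wrist_force'],s['gripper_width'])
```

```text
13.0667 [0.59490324 0.03349752 0.11062692] [-0.77826162 -0.74606792  3.12243543] 0.009627921883782212
```

Run:
```python
import numpy as np
def P(t,b): 
    t=np.radians(t); r=np.array([np.cos(t)*157-32*np.sin(t),157*np.sin(t)+32*np.cos(t)]); return r*(1-b/160.2)
p0=P(0,0)
prev=p0
for a,b in ((0,15),(15,40),(40,65),(65,85)):
    base=P(a,.8 if a else 0)
    for t in np.linspace(a,b,13)[1:]:
        d=P(t,.8)-base; print(round(t,1),round(d[0],1),round(-d[1],1),end=' | ')
    print()
```

```text
1.2 -1.5 -3.2 | 2.5 -2.3 -6.6 | 3.8 -3.2 -10.0 | 5.0 -4.2 -13.3 | 6.2 -5.2 -16.7 | 7.5 -6.3 -20.0 | 8.8 -7.4 -23.2 | 10.0 -8.7 -26.5 | 11.2 -10.0 -29.7 | 12.5 -11.4 -32.9 | 13.8 -12.8 -36.1 | 15.0 -14.3 -39.2 | 
17.1 -2.7 -5.1 | 19.2 -5.5 -10.2 | 21.2 -8.6 -15.1 | 23.3 -11.8 -19.9 | 25.4 -15.2 -24.6 | 27.5 -18.8 -29.2 | 29.6 -22.5 -33.6 | 31.7 -26.4 -37.9 | 33.8 -30.5 -42.1 | 35.8 -34.6 -46.1 | 37.9 -39.0 -49.9 | 40.0 -43.5 -53.6 | 
42.1 -4.6 -3.5 | 44.2 -9.3 -6.9 | 46.2 -14.2 -10.1 | 48.3 -19.1 -13.1 | 50.4 -24.2 -15.9 | 52.5 -29.4 -18.5 | 54.6 -34.6 -21.0 | 56.7 -40.0 -23.2 | 58.8 -45.4 -25.3 | 60.8 -50.9 -27.1 | 62.9 -56.4 -28.8 | 65.0 -62.0 -30.2 | 
66.7 -4.5 -1.0 | 68.3 -9.1 -1.9 | 70.0 -13.7 -2.6 | 71.7 -18.2 -3.3 | 73.3 -22.9 -3.7 | 75.0 -27.5 -4.1 | 76.7 -32.1 -4.3 | 78.3 -36.8 -4.4 | 80.0 -41.4 -4.3 | 81.7 -46.0 -4.1 | 83.3 -50.7 -3.8 | 85.0 -55.3 -3.4 |
```

>>> step_arm([
  {"jaw": 0.0,"tx": -1.2,"ty": 0,"tz": -3.2,"ax": 0,"ay": 0,"az": 0},
  {"jaw": 0.0,"tx": -2.2,"ty": 0,"tz": -6.6,"ax": 0,"ay": 0,"az": 0},
  {"jaw": 0.0,"tx": -3.2,"ty": 0,"tz": -10,"ax": 0,"ay": 0,"az": 0},
  {"jaw": 0.0,"tx": -4.2,"ty": 0,"tz": -13.3,"ax": 0,"ay": 0,"az": 0},
  {"jaw": 0.0,"tx": -5.2,"ty": 0,"tz": -16.7,"ax": 0,"ay": 0,"az": 0},
  {"jaw": 0.0,"tx": -6.3,"ty": 0,"tz": -20,"ax": 0,"ay": 0,"az": 0},
  {"jaw": 0.0,"tx": -7.4,"ty": 0,"tz": -23.2,"ax": 0,"ay": 0,"az": 0},
  {"jaw": 0.0,"tx": -8.7,"ty": 0,"tz": -26.5,"ax": 0,"ay": 0,"az": 0},
  {"jaw": 0.0,"tx": -10,"ty": 0,"tz": -29.7,"ax": 0,"ay": 0,"az": 0},
  {"jaw": 0.0,"tx": -11.4,"ty": 0,"tz": -32.9,"ax": 0,"ay": 0,"az": 0},
  {"jaw": 0.0,"tx": -12.8,"ty": 0,"tz": -36.1,"ax": 0,"ay": 0,"az": 0},
  {"jaw": 0.0,"tx": -14.3,"ty": 0,"tz": -39.2,"ax": 0,"ay": 0,"az": 0},
])

```text
time: 14.07
tcp_pos: [0.5923, 0.0199, 0.1499]
tool_rot: [0.765, 0.644, 0.0, -0.0]
wrist_force: [1.5, 2.0, -0.9]
gripper_width: 0.0099
```

```bash
cat > look.py <<'E'
import sys
from station import manip, viewer
from h import *
k=sys.argv[1]; I=[]
for n in ("scene","side"):
    im=viewer.get_image(n)
    r=(slice(110,250),slice(235,365)) if n=="scene" else (slice(145,285),slice(270,400))
    I.append(cv2.resize(im[r][:,:,::-1],None,fx=3,fy=4,interpolation=cv2.INTER_CUBIC))
cv2.imwrite(f"pics/L{k}.png",np.hstack(I))
s=manip.sense(); print(round(s['time'],2),s['tcp_pos'].round(4),s['wrist_force'].round(1),s['moment'].round(2),s['gripper_width'].round(4))
E
python3 look.py 1
```

```text
Traceback (most recent call last):
  File "look.py", line 10, in <module>
    s=manip.sense(); print(round(s['time'],2),s['tcp_pos'].round(4),s['wrist_force'].round(1),s['moment'].round(2),s['gripper_width'].round(4))
                                                                                                                   ^^^^^^^^^^^^^^^^^^^^^^^^
AttributeError: 'float' object has no attribute 'round'
```

View pics/L1.png

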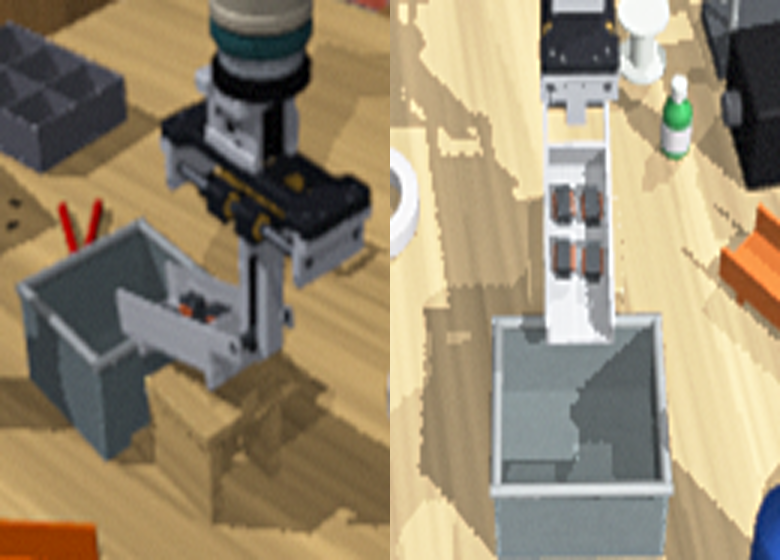

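The tray is tilting about the rim with low forces, 15° reached. Continuing to 40°, then 65°.

>>> step_arm([
  {"jaw": 0.0,"tx": -2.7,"ty": 0,"tz": -5.1,"ax": 0,"ay": 0,"az": 0},
  {"jaw": 0.0,"tx": -5.5,"ty": 0,"tz": -10.2,"ax": 0,"ay": 0,"az": 0},
  {"jaw": 0.0,"tx": -8.6,"ty": 0,"tz": -15.1,"ax": 0,"ay": 0,"az": 0},
  {"jaw": 0.0,"tx": -11.8,"ty": 0,"tz": -19.9,"ax": 0,"ay": 0,"az": 0},
  {"jaw": 0.0,"tx": -15.2,"ty": 0,"tz": -24.6,"ax": 0,"ay": 0,"az": 0},
  {"jaw": 0.0,"tx": -18.8,"ty": 0,"tz": -29.2,"ax": 0,"ay": 0,"az": 0},
  {"jaw": 0.0,"tx": -22.5,"ty": 0,"tz": -33.6,"ax": 0,"ay": 0,"az": 0},
  {"jaw": 0.0,"tx": -26.4,"ty": 0,"tz": -37.9,"ax": 0,"ay": 0,"az": 0},
  {"jaw": 0.0,"tx": -30.5,"ty": 0,"tz": -42.1,"ax": 0,"ay": 0,"az": 0},
  {"jaw": 0.0,"tx": -34.6,"ty": 0,"tz": -46.1,"ax": 0,"ay": 0,"az": 0},
  {"jaw": 0.0,"tx": -39,"ty": 0,"tz": -49.9,"ax": 0,"ay": 0,"az": 0},
  {"jaw": 0.0,"tx": -43.5,"ty": 0,"tz": -53.6,"ax": 0,"ay": 0,"az": 0},
])

```text
time: 15.17
tcp_pos: [0.5859, -0.0211, 0.2048]
tool_rot: [0.764, 0.645, 0.002, -0.0]
wrist_force: [0.8, 7.7, 6.9]
gripper_width: 0.0098
```

```bash
sed -i "s/s\['gripper_width'\].round(4)/round(s['gripper_width'],4)/" look.py; python3 look.py 2
```

```text
15.27 [ 0.586  -0.0218  0.2054] [0.6 7.2 7. ] [ 1.67 -0.06 -0.03] 0.0096
```

View pics/L2.png

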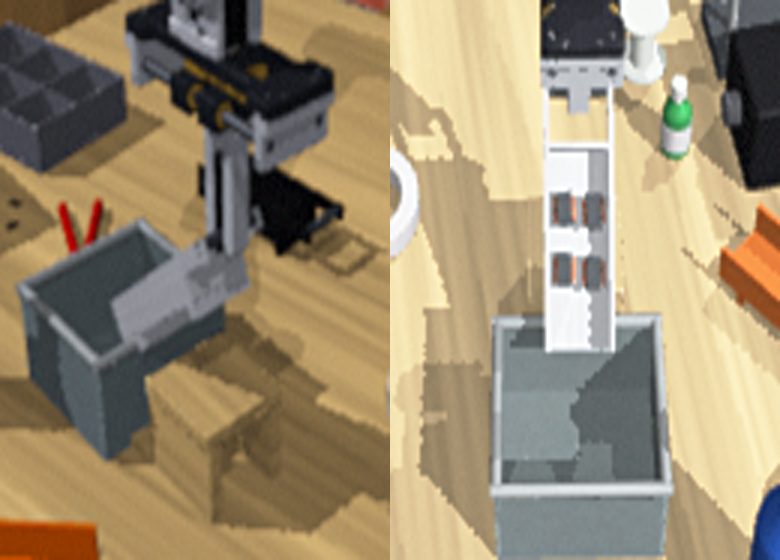

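The chokes are still holding at 40° and the reaction pushing into the rim is about 10 N. I'll continue with a slightly smaller inward bias.

>>> step_arm([
  {"jaw": 0.0,"tx": -4.3,"ty": 0,"tz": -3.7,"ax": 0,"ay": 0,"az": 0},
  {"jaw": 0.0,"tx": -9,"ty": 0,"tz": -7.3,"ax": 0,"ay": 0,"az": 0},
  {"jaw": 0.0,"tx": -13.8,"ty": 0,"tz": -10.6,"ax": 0,"ay": 0,"az": 0},
  {"jaw": 0.0,"tx": -18.7,"ty": 0,"tz": -13.6,"ax": 0,"ay": 0,"az": 0},
  {"jaw": 0.0,"tx": -23.8,"ty": 0,"tz": -16.4,"ax": 0,"ay": 0,"az": 0},
  {"jaw": 0.0,"tx": -29,"ty": 0,"tz": -19,"ax": 0,"ay": 0,"az": 0},
  {"jaw": 0.0,"tx": -34.2,"ty": 0,"tz": -21.5,"ax": 0,"ay": 0,"az": 0},
  {"jaw": 0.0,"tx": -39.6,"ty": 0,"tz": -23.7,"ax": 0,"ay": 0,"az": 0},
  {"jaw": 0.0,"tx": -45,"ty": 0,"tz": -25.8,"ax": 0,"ay": 0,"az": 0},
  {"jaw": 0.0,"tx": -50.5,"ty": 0,"tz": -27.6,"ax": 0,"ay": 0,"az": 0},
  {"jaw": 0.0,"tx": -56.1,"ty": 0,"tz": -29.3,"ax": 0,"ay": 0,"az": 0},
  {"jaw": 0.0,"tx": -61.8,"ty": 0,"tz": -30.7,"ax": 0,"ay": 0,"az": 0},
])

```text
time: 16.27
tcp_pos: [0.5748, -0.085, 0.2356]
tool_rot: [0.765, 0.644, 0.001, 0.001]
wrist_force: [0.8, 1.3, 6.0]
gripper_width: 0.0098
```

```bash
python3 look.py 3
```

```text
16.37 [ 0.5747 -0.0863  0.2358] [0.8 2.5 7.6] [ 0.57  0.07 -0.01] 0.0097
```

View pics/L3.png

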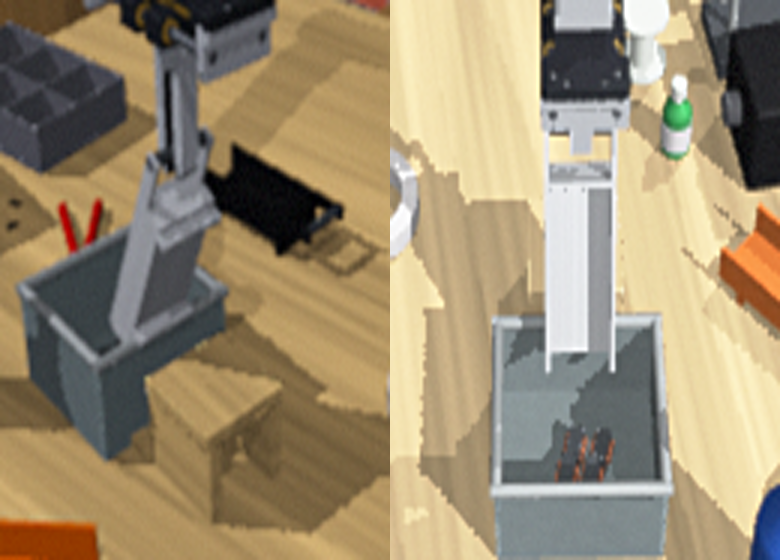

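The tray is empty and the chokes lie in the bin at about (585, 455) in the right half. Lowering back along the arc.

>>> step_arm([
  {"jaw": 0.0,"tx": 5.7,"ty": 0,"tz": 1.4,"ax": 0,"ay": 0,"az": 0},
  {"jaw": 0.0,"tx": 11.3,"ty": 0,"tz": 3.1,"ax": 0,"ay": 0,"az": 0},
  {"jaw": 0.0,"tx": 16.8,"ty": 0,"tz": 4.9,"ax": 0,"ay": 0,"az": 0},
  {"jaw": 0.0,"tx": 22.2,"ty": 0,"tz": 7,"ax": 0,"ay": 0,"az": 0},
  {"jaw": 0.0,"tx": 27.6,"ty": 0,"tz": 9.2,"ax": 0,"ay": 0,"az": 0},
  {"jaw": 0.0,"tx": 32.8,"ty": 0,"tz": 11.7,"ax": 0,"ay": 0,"az": 0},
  {"jaw": 0.0,"tx": 38,"ty": 0,"tz": 14.3,"ax": 0,"ay": 0,"az": 0},
  {"jaw": 0.0,"tx": 43.1,"ty": 0,"tz": 17.1,"ax": 0,"ay": 0,"az": 0},
  {"jaw": 0.0,"tx": 48,"ty": 0,"tz": 20.1,"ax": 0,"ay": 0,"az": 0},
  {"jaw": 0.0,"tx": 52.8,"ty": 0,"tz": 23.4,"ax": 0,"ay": 0,"az": 0},
  {"jaw": 0.0,"tx": 57.5,"ty": 0,"tz": 27,"ax": 0,"ay": 0,"az": 0},
  {"jaw": 0.0,"tx": 61.8,"ty": 0,"tz": 30.7,"ax": 0,"ay": 0,"az": 0},
])

```text
time: 17.37
tcp_pos: [0.5848, -0.0225, 0.2025]
tool_rot: [0.765, 0.644, -0.0, -0.0]
wrist_force: [0.8, 1.7, 2.3]
gripper_width: 0.0097
```

```bash
python3 look.py 4
```

```text
17.47 [ 0.5841 -0.0221  0.202 ] [1. 2. 1.] [ 0.39 -0.14  0.04] 0.0098
```

View pics/L4.png

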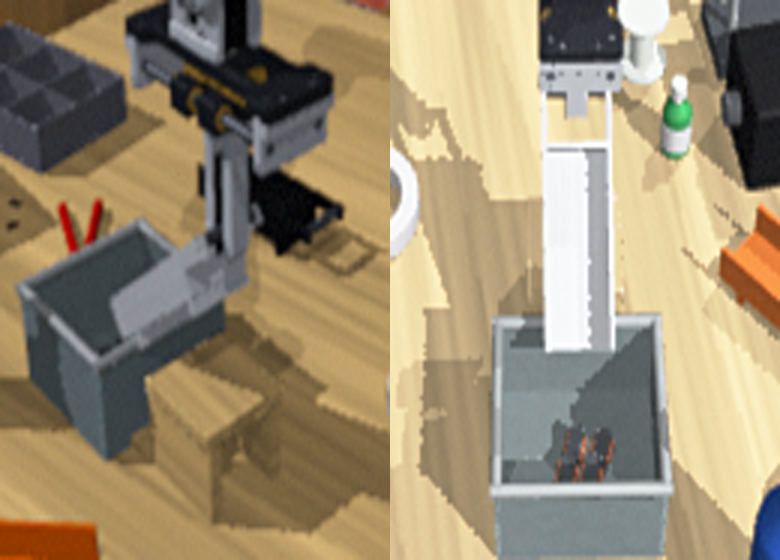

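>>> step_arm([
  {"jaw": 0.0,"tx": 4.5,"ty": 0,"tz": 3.7,"ax": 0,"ay": 0,"az": 0},
  {"jaw": 0.0,"tx": 8.9,"ty": 0,"tz": 7.5,"ax": 0,"ay": 0,"az": 0},
  {"jaw": 0.0,"tx": 13,"ty": 0,"tz": 11.5,"ax": 0,"ay": 0,"az": 0},
  {"jaw": 0.0,"tx": 17.1,"ty": 0,"tz": 15.7,"ax": 0,"ay": 0,"az": 0},
  {"jaw": 0.0,"tx": 21,"ty": 0,"tz": 20,"ax": 0,"ay": 0,"az": 0},
  {"jaw": 0.0,"tx": 24.7,"ty": 0,"tz": 24.4,"ax": 0,"ay": 0,"az": 0},
  {"jaw": 0.0,"tx": 28.3,"ty": 0,"tz": 29,"ax": 0,"ay": 0,"az": 0},
  {"jaw": 0.0,"tx": 31.7,"ty": 0,"tz": 33.7,"ax": 0,"ay": 0,"az": 0},
  {"jaw": 0.0,"tx": 34.9,"ty": 0,"tz": 38.5,"ax": 0,"ay": 0,"az": 0},
  {"jaw": 0.0,"tx": 38,"ty": 0,"tz": 43.4,"ax": 0,"ay": 0,"az": 0},
  {"jaw": 0.0,"tx": 40.8,"ty": 0,"tz": 48.5,"ax": 0,"ay": 0,"az": 0},
  {"jaw": 0.0,"tx": 43.5,"ty": 0,"tz": 53.6,"ax": 0,"ay": 0,"az": 0},
])

```text
time: 18.47
tcp_pos: [0.5921, 0.02, 0.1489]
tool_rot: [0.765, 0.644, -0.0, -0.0]
wrist_force: [0.7, -0.6, -0.5]
gripper_width: 0.0097
```

```bash
python3 look.py 5
```

```text
18.57 [0.5916 0.0204 0.1484] [-0.8 -0.7 -1.7] [0.03 0.02 0.05] 0.0096
```

View pics/L5.png

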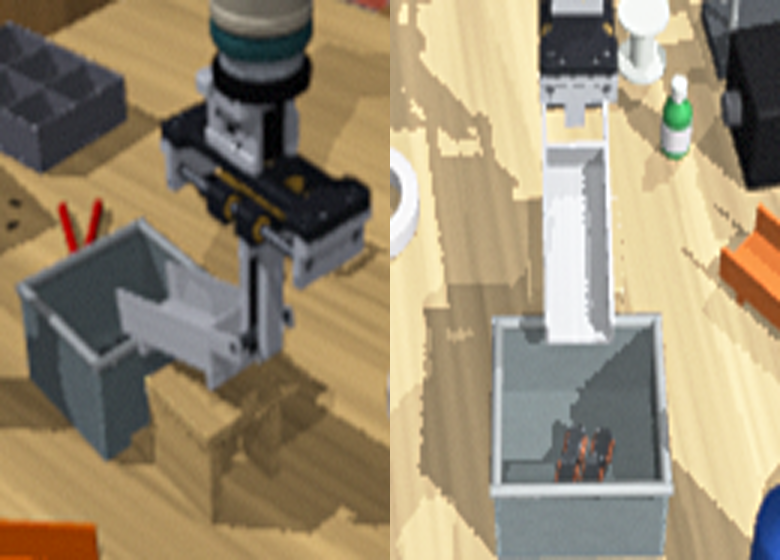

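>>> step_arm([
  {"jaw": 0.0,"tx": 1.5,"ty": 0,"tz": 3.1,"ax": 0,"ay": 0,"az": 0},
  {"jaw": 0.0,"tx": 2.9,"ty": 0,"tz": 6.3,"ax": 0,"ay": 0,"az": 0},
  {"jaw": 0.0,"tx": 4.3,"ty": 0,"tz": 9.5,"ax": 0,"ay": 0,"az": 0},
  {"jaw": 0.0,"tx": 5.6,"ty": 0,"tz": 12.7,"ax": 0,"ay": 0,"az": 0},
  {"jaw": 0.0,"tx": 6.9,"ty": 0,"tz": 16,"ax": 0,"ay": 0,"az": 0},
  {"jaw": 0.0,"tx": 8,"ty": 0,"tz": 19.2,"ax": 0,"ay": 0,"az": 0},
  {"jaw": 0.0,"tx": 9.1,"ty": 0,"tz": 22.5,"ax": 0,"ay": 0,"az": 0},
  {"jaw": 0.0,"tx": 10.1,"ty": 0,"tz": 25.9,"ax": 0,"ay": 0,"az": 0},
  {"jaw": 0.0,"tx": 11.1,"ty": 0,"tz": 29,"ax": 0,"ay": 0,"az": 0},
  {"jaw": 0.0,"tx": 12,"ty": 0,"tz": 32,"ax": 0,"ay": 0,"az": 0},
  {"jaw": 0.0,"tx": 12.7,"ty": 0,"tz": 34.5,"ax": 0,"ay": 0,"az": 0},
  {"jaw": 0.0,"tx": 13.1,"ty": 0,"tz": 36,"ax": 0,"ay": 0,"az": 0},
])

```text
time: 19.57
tcp_pos: [0.5942, 0.0326, 0.113]
tool_rot: [0.765, 0.644, -0.0, -0.0]
wrist_force: [-0.1, -0.0, -1.3]
gripper_width: 0.0099
```

>>> step_arm([
  {"jaw": 0.0,"tx": 0.2,"ty": 0,"tz": 0.8,"ax": 0,"ay": 0,"az": 0},
  {"jaw": 0.0,"tx": 0.4,"ty": 0,"tz": 1.6,"ax": 0,"ay": 0,"az": 0},
  {"jaw": 0.0,"tx": 0.5,"ty": 0,"tz": 2.4,"ax": 0,"ay": 0,"az": 0},
  {"jaw": 0.0,"tx": 0.5,"ty": 0,"tz": 3.2,"ax": 0,"ay": 0,"az": 0},
  {"jaw": 0.0,"tx": 0.5,"ty": 0,"tz": 3.2,"ax": 0,"ay": 0,"az": 0},
  {"jaw": 0.0,"tx": 0.5,"ty": 0,"tz": 3.2,"ax": 0,"ay": 0,"az": 0},
])

```text
time: 20.07
tcp_pos: [0.5948, 0.0339, 0.1107]
tool_rot: [0.765, 0.644, 0.001, -0.0]
wrist_force: [-1.1, 1.0, 4.2]
gripper_width: 0.0095
```

```bash
python3 look.py 6
```

```text
20.17 [0.5948 0.034  0.1106] [-1.7  2.   4. ] [0.38 0.26 0.08] 0.0097
```

View pics/L6.png

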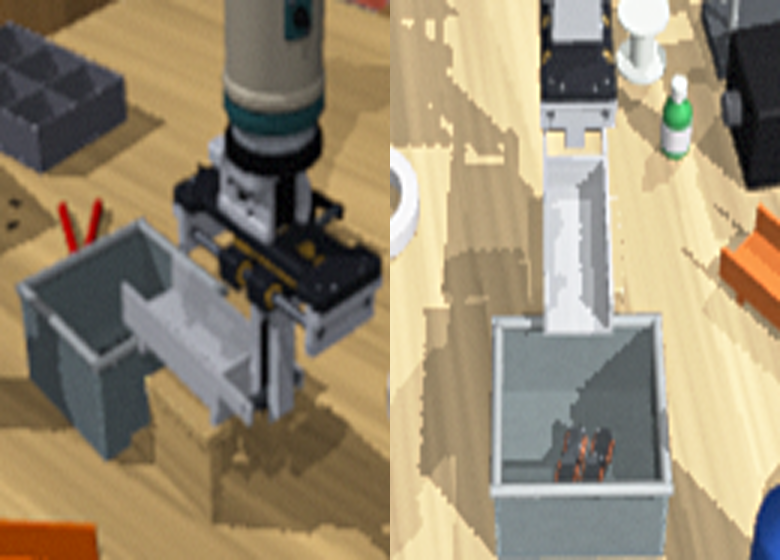

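The tray is back on the ledge and the TCP matches the original grip pose within 0.5 mm. I'll ease the press and open.

>>> step_arm([
  {"jaw": 0.0,"tx": 0,"ty": 0,"tz": -0.5,"ax": 0,"ay": 0,"az": 0},
  {"jaw": 0.14,"tx": 0,"ty": 0,"tz": -0.5,"ax": 0,"ay": 0,"az": 0},
  {"jaw": 0.2,"tx": 0,"ty": 0,"tz": -0.5,"ax": 0,"ay": 0,"az": 0},
  {"jaw": 0.28,"tx": 0,"ty": 0,"tz": -0.5,"ax": 0,"ay": 0,"az": 0},
  {"jaw": 0.28,"tx": 0,"ty": 0,"tz": -0.5,"ax": 0,"ay": 0,"az": 0},
  {"jaw": 0.28,"tx": 0,"ty": 0,"tz": -0.5,"ax": 0,"ay": 0,"az": 0},
])

```text
time: 20.67
tcp_pos: [0.5944, 0.0329, 0.1105]
tool_rot: [0.765, 0.644, -0.0, -0.0]
wrist_force: [-0.7, 0.6, 0.5]
gripper_width: 0.026
```

>>> step_arm([
  {"jaw": 0.28,"tx": 0,"ty": 0,"tz": -6,"ax": 0,"ay": 0,"az": 0},
  {"jaw": 0.28,"tx": 0,"ty": 0,"tz": -20,"ax": 0,"ay": 0,"az": 0},
  {"jaw": 0.28,"tx": 0,"ty": 0,"tz": -40,"ax": 0,"ay": 0,"az": 0},
  {"jaw": 0.28,"tx": 0,"ty": 0,"tz": -65,"ax": 0,"ay": 0,"az": 0},
  {"jaw": 0.28,"tx": 20,"ty": 0,"tz": -90,"ax": 0,"ay": 0,"az": 0},
  {"jaw": 0.28,"tx": 45,"ty": 0,"tz": -110,"ax": 0,"ay": 0,"az": 0},
  {"jaw": 0.28,"tx": 70,"ty": 0,"tz": -120,"ax": 0,"ay": 0,"az": 0},
  {"jaw": 0.28,"tx": 90,"ty": 0,"tz": -125,"ax": 0,"ay": 0,"az": 0},
  {"jaw": 0.28,"tx": 100,"ty": 0,"tz": -125,"ax": 0,"ay": 0,"az": 0},
  {"jaw": 0.28,"tx": 100,"ty": 0,"tz": -125,"ax": 0,"ay": 0,"az": 0},
  {"jaw": 0.28,"tx": 100,"ty": 0,"tz": -125,"ax": 0,"ay": 0,"az": 0},
  {"jaw": 0.28,"tx": 100,"ty": 0,"tz": -125,"ax": 0,"ay": 0,"az": 0},
])

```text
time: 21.67
tcp_pos: [0.611, 0.1294, 0.235]
tool_rot: [0.765, 0.644, -0.001, 0.0]
wrist_force: [-0.1, -0.2, 0.0]
gripper_width: 0.0264
```

```bash
python3 look.py 7
python3 - <<'E'
from station import manip, viewer
from h import *
im=viewer.get_image('side'); cv2.imwrite("pics/bin7.png",cv2.resize(im[215:275,300:370,::-1],None,fx=8,fy=8,interpolation=cv2.INTER_CUBIC)); cv2.imwrite("pics/side7.png",im[:,:,::-1])
D=viewer.get_calibration('side');S=viewer.get_calibration('scene')
for p in ([.5777,-.0658,-.1718],):
    L=[(31,-75,44),(-31,-75,44),(-27,101,39),(27,101,39)]
    q=proj(S,place(p,L,.076)); print('scene pred in L',((q-[235,110]+.5)*[3,4]).round(0).tolist())
    q=proj(D,place(p,L,.076)); print('side pred in L',((q-[270,145]+.5)*[3,4]+[390,0]).round(0).tolist())
E
```

```text
21.77 [0.6112 0.1295 0.2351] [-0.3 -0.5  1.3] [ 0.09 -0.03  0.  ] 0.0264
scene pred in L [[124.0, 289.0], [177.0, 259.0], [298.0, 373.0], [250.0, 406.0]]
side pred in L [[613.0, 308.0], [544.0, 309.0], [546.0, 124.0], [601.0, 123.0]]
```

View pics/L7.png

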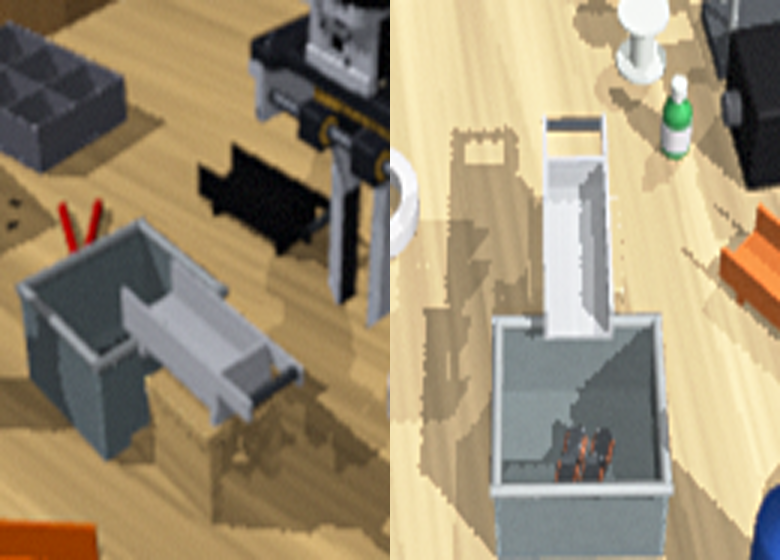

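View pics/bin7.png

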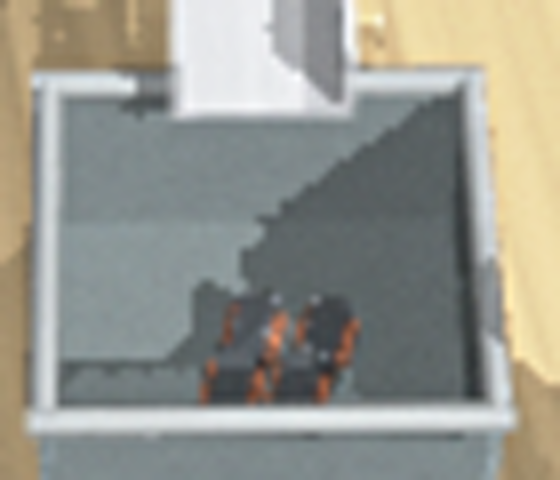

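View pics/side7.png

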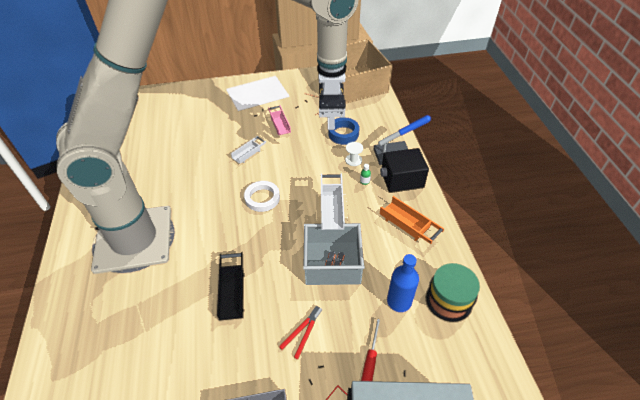

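All four chokes are visible in the bin. The empty tray matches its predicted hooked, level pose within about a pixel, and nothing else has moved. Handing in.

```bash
python3 -c "
from station import manip
print(manip.job_done()); print(manip.sense()['time'])"
```

```text
the job is handed in; nothing more can be done
None
the job is handed in; nothing more can be done
```

The job is done and was handed in at about 21.8 s, well inside the 61 s limit; no verdict is reported.

- **Setting down:** I gripped the large aluminium tray across its middle and carried it level with no spill. I felt for the rim (4.7 N contact), lowered the tray onto the rim and ledge, and let go. It stopped within 0.1 mm of the expected height, with all four chokes still in it.
- **Tipping:** I took the bar with 6 N and swung the tray about the rim to roughly 65°. The chokes stayed put at 40° and had dropped by 65°. The wrist force stayed at about 10 N or below at every reading. I lowered the tray back along the same arc and let go.
- **Last checks:** The pictures show four chokes in the bin. The empty tray is hooked and level on the ledge, within about a pixel of where it should be. The arm is clear of everything, and the other things I can see have not moved.
- **Small disagreements:** The first camera fit of the tray was about 2 mm off from the wrist view, and the rim contact came about 2 mm earlier than the camera fit predicted. I went by the wrist view and the contact in both cases. No checks failed.

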